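Turn the pole-saddle mould round for the next pour

ROBOT

A 6-joint arm with a two-finger parallel gripper is mounted at the origin on the work surface. World frame = base frame: x ahead of the robot, y to its left, z up, the work surface at z = 0. Lengths are in m, angles in rad, forces in N, time in s.
With the tool pointing down it reaches from about 0.3 to 0.775 m from the base axis. Payload 14.6 kg.
Tool frame: the origin (TCP) lies at the very end of the fingers, on their centre line; the grasp point (between the pads) lies 19 mm behind it; z points along the fingers, y is the line along which they close (so a half turn about z gives the same grasp; the last joint's range is limited). The gripper opens to 94 mm and grips with 3 to 60 N. Pads are 16 mm wide; open, the fingers measure 119 mm over their backs; the gripper's body (75 mm by 177 mm) begins 78 mm behind the grasp point.
Start: joints at [1.249, 0.3, 1.521, -0, 1.321, -0.067], TCP at [0.139, 0.532, 0.205] pointing down, gripper open.
Joint ranges: [-3.03, 3.03], [-0.79, 2.21], [0.23, 2.52], [-1.04, 4.18], [0, 3.07], [-2.55, 2.55]. Speed limits (rad/s): [2.22, 2.22, 2.57, 3.14, 3.14, 3.14].

INTERFACE

Orientations are given as [roll, pitch, yaw] about the fixed x, y, z axes, in that order (R = Rz(yaw) Ry(pitch) Rx(roll)).
In Python, from station import ctrl gives the robot as it stands. The module is installed in compiled form; this text tells all that it offers.
- The arm moves only by the tool play_rows, never from a script. Its argument "commands" is a list of rows, each a list of 7 numbers: the shift along the tool's x, y, z in m, then the turn, a rotation vector about the tool's x, y, z in degrees, then the closure, from -1 (fully open) to 1 (shut). A call has 1 to 20 rows; each row shifts and turns the commanded pose from where the row before left it, along the tool's axes as they then stand; what a row does not reach is not made up. A row lasts 1/12 s, in which the tool goes at most 41.7 mm and 7.16 degrees, less where a joint would pass 70% of its speed; a pose out of reach is approached as far as the arm can. A call is refused whole if a number of a shift passes 0.0417 or a number of a turn 7.16, either way. A call with a gripper value outside its range is refused whole. The fingers move at their own pace and stop on an object; "force" is the grip in N (left out, the last holds). Time passes only in rows, so rows that do not move let the fingers close. It gives the time, the measured TCP pose, the force, the opening and the grip force at its end, in the units of the state.
- ctrl.get_obs(): the state, without advancing time (a new reading comes with each control period).
- ctrl.camera(name): name is "scene" or "side" or "wrist"; returns the picture (420x560x3 uint8, blue, green, red); there is no depth.
- ctrl.camera_model(name): a dict with "fx", "fy", "cx", "cy" (pixels), "rvec" (rotation vector, rad) and "tvec" (3), from world to camera coordinates, as OpenCV has them. Camera axes: x right, y down, z forward; pixel columns grow to the right and rows downward; lengths in m; the calibration is good to about 2 mm. A picture is of the moment at which its call begins: read the wrist's pose just before it. camera_model takes no time and is no camera call; for the wrist camera it gives the pose at the moment of the call.
- ctrl.hand_in(): hands the job in; it is judged then, once.
The state is a dict: "time_s": time; "qpos": joint angles; "joint_vel": joint speeds; "tau": joint torques, N m; "ee_pos": TCP position; "eef_rot": TCP orientation; "force": force on the tool from outside, world axes, zero at the start; "moment": the same for the moment, N m; "grip_width": finger opening in m; "grip_force": force on a finger pad.
Only numpy, scipy, OpenCV 4.12 (cv2) and the standard library are available. Lean on these libraries where they do the work, as an engineer would, in place of code of your own. Each camera call takes 0.05 s, during which the arm holds its last target. There are 200 camera calls.

TASK

Get the hinged mould ready for the next pour: swing its top half open until it stands past upright by itself, lift every finished casting out of it and set it down in the trimming tray, ears up and not stacked. Then take the three core rods from the cradle and lay one across each cavity, down in its seats and centred, with the hexagonal heads at the front (away from the hinge), and close the top half of the mould fully over them. Leave the bottle, cup and screwdriver where they are.

Things in the scene. Friction and masses are not known exactly. Their poses are not given: they have to be found in the camera images.
- mould: aluminium mould, bottom half, fixed, 88 (x) x 272 (y) x 42 mm high; origin under its centre. Three cavities along y, 86 mm apart, each 60 (x) x 76 (y) x 26 mm deep. Its 14 mm thick front and back walls have seats 24 mm wide, 11 mm deep, so that a rod lies along x across each cavity, half sunk in the flat top (42 mm above the bench). Front (-x) faces the robot, hinge at the back (+x); yaw small
- mould_seat1 (a point): where the middle of a laid rod belongs over cavity 1 (right-hand as seen from the robot): on the rod's axis, half-way between front and back walls, level with the mould's flat top; axes as the mould's. The cavity floor is 26 mm below it
- mould_seat2 (a point): where the middle of a laid rod belongs over cavity 2 (middle as seen from the robot): on the rod's axis, half-way between front and back walls, level with the mould's flat top; axes as the mould's. The cavity floor is 26 mm below it
- mould_seat3 (a point): where the middle of a laid rod belongs over cavity 3 (left-hand as seen from the robot): on the rod's axis, half-way between front and back walls, level with the mould's flat top; axes as the mould's. The cavity floor is 26 mm below it
- mould_lid (a joint): hinge of the mould's top half, rad: 0 = shut flat on the bottom half, 1.57 = standing upright, 2.15 = stop, leaning back. Shut or just ajar (up to 0.1) at the start. The top half is 88 x 272 x 36 mm, cored out, 0.95 kg; the hinge is stiff, so it stays at any angle; about 10 N at the handle moves it. Its pockets and grooves clear ears and rods
- mould_hinge (a point): middle of the hinge line, which runs along the mould's y: 62 mm behind (+x) the mould's centre, 42 mm above the bench
- lid_handle (a point): middle of the top half's handle: a round steel bar 10 mm thick, 90 mm long along the mould's y, 32 mm clear of the free edge, 144 mm from the hinge line. Shut, it is 138 mm in front of the hinge line and 40 mm above it. Held from above it turns in the grip as the top half swings
- casting1_mid (a point): cast pole saddle (two or three are there; None = absent), black, 0.11 kg, loose in a mould cavity. Base 56 (x) x 72 (y) x 26 mm, groove along x in its top; on it two upright ears, each 36 (x) x 10 x 26 mm high, 52 mm over their outer faces (y). Point: centre, 26 mm above the underside, level with the base's top; z towards the ears. In the mould only the ears stand out above the flat top
- casting2_mid (a point): cast pole saddle (two or three are there; None = absent), black, 0.11 kg, loose in a mould cavity. Base 56 (x) x 72 (y) x 26 mm, groove along x in its top; on it two upright ears, each 36 (x) x 10 x 26 mm high, 52 mm over their outer faces (y). Point: centre, 26 mm above the underside, level with the base's top; z towards the ears. In the mould only the ears stand out above the flat top
- casting3_mid (a point): cast pole saddle (two or three are there; None = absent), black, 0.11 kg, loose in a mould cavity. Base 56 (x) x 72 (y) x 26 mm, groove along x in its top; on it two upright ears, each 36 (x) x 10 x 26 mm high, 52 mm over their outer faces (y). Point: centre, 26 mm above the underside, level with the base's top; z towards the ears. In the mould only the ears stand out above the flat top
- rod1_mid (a point): steel core rod, one of three, 0.33 kg: round shank 22 mm in diameter, 112 mm long, hexagonal head 24 mm across flats, 10 mm thick, on its -x end. Point: on the axis, middle of the shank; x runs along the rod away from the head. At the start it lies in the cradle, axis 45 mm above the bench, head towards the robot
- rod1_head (a point): centre of the hexagonal head of that rod, on the axis, 61 mm from the middle of its shank
- rod2_mid (a point): steel core rod, one of three, 0.33 kg: round shank 22 mm in diameter, 112 mm long, hexagonal head 24 mm across flats, 10 mm thick, on its -x end. Point: on the axis, middle of the shank; x runs along the rod away from the head. At the start it lies in the cradle, axis 45 mm above the bench, head towards the robot
- rod2_head (a point): centre of the hexagonal head of that rod, on the axis, 61 mm from the middle of its shank
- rod3_mid (a point): steel core rod, one of three, 0.33 kg: round shank 22 mm in diameter, 112 mm long, hexagonal head 24 mm across flats, 10 mm thick, on its -x end. Point: on the axis, middle of the shank; x runs along the rod away from the head. At the start it lies in the cradle, axis 45 mm above the bench, head towards the robot
- rod3_head (a point): centre of the hexagonal head of that rod, on the axis, 61 mm from the middle of its shank
- cradle: fixed rod cradle: two white rails along y, 12 mm thick, 76 mm apart, on a plywood base 110 x 196 x 8 mm; origin under its centre. Three shallow V notches 64 mm apart hold the rods along x; between the rails a rod is free all round, its underside 26 mm above the base. It stands left or right of the mould
- tray_in (a point): centre of the inner floor (4 mm above the bench) of the loose grey trimming tray: inside 254 (x) x 120 (y) mm, walls 4 mm thick, 28 mm high over all; room for three castings in a row along x, the 72 mm side of each across the tray. On the other side of the mould from the cradle
- release: bystander: blue bottle of release agent, 54 mm in diameter, 150 mm high; origin under its centre
- mixcup: bystander: empty white mixing cup, 72 mm across, 85 mm high; origin under its centre
- driver: bystander: screwdriver lying behind the mould; origin under its middle
Mind the look-alikes: they are no part of the job. Leave any pink look-alike of the part that bears rod1_mid alone.

How it is judged:
On the way, in this order (a step that is already met when the one before it is completed fails the run):
1. the top half stands open past upright, let go (value of joint mould_lid above 1.57 rad and contact force between the fingers and mould_lid below 0.1 N), for 0.2 s.
2. every casting is out of the mould and stands in the tray, ears up, the mould still open (x of casting1_mid in the frame of tray_in between -0.105 and 0.105 m and y of casting1_mid in the frame of tray_in between -0.036 and 0.036 m and z of casting1_mid in the frame of tray_in between 0.018 and 0.034 m and angle between each of casting1_mid, casting2_mid, casting3_mid's own z axis and vertical below 0.15 rad and x of casting2_mid in the frame of tray_in between -0.105 and 0.105 m and y of casting2_mid in the frame of tray_in between -0.036 and 0.036 m and z of casting2_mid in the frame of tray_in between 0.018 and 0.034 m and x of casting3_mid in the frame of tray_in between -0.105 and 0.105 m and y of casting3_mid in the frame of tray_in between -0.036 and 0.036 m and z of casting3_mid in the frame of tray_in between 0.018 and 0.034 m and value of joint mould_lid above 0.8 rad), for 0.2 s.
3. every rod lies in the seats across a cavity, head at the front, let go, the mould still open ((horizontal distance between rod1_mid and mould_seat1 below 0.01 m or horizontal distance between rod1_mid and mould_seat2 below 0.01 m or horizontal distance between rod1_mid and mould_seat3 below 0.01 m) and z of rod1_mid in the frame of mould_seat2 between -0.005 and 0.005 m and angle between the x axis of each of rod1_mid, rod2_mid, rod3_mid and the x axis of mould, either way round below 0.08 rad and x of each of rod1_head, rod2_head, rod3_head in the frame of mould below -0.04 m and (horizontal distance between rod2_mid and mould_seat1 below 0.01 m or horizontal distance between rod2_mid and mould_seat2 below 0.01 m or horizontal distance between rod2_mid and mould_seat3 below 0.01 m) and z of rod2_mid in the frame of mould_seat2 between -0.005 and 0.005 m and (horizontal distance between rod3_mid and mould_seat1 below 0.01 m or horizontal distance between rod3_mid and mould_seat2 below 0.01 m or horizontal distance between rod3_mid and mould_seat3 below 0.01 m) and z of rod3_mid in the frame of mould_seat2 between -0.005 and 0.005 m and contact force between the fingers and rod1 below 0.1 N and contact force between the fingers and rod2 below 0.1 N and contact force between the fingers and rod3 below 0.1 N and value of joint mould_lid above 0.8 rad), for 0.2 s.
At the end, for the whole second after the job is handed in: Each casting present stands on the tray floor, ears up within 0.15 rad. Each rod lies in its own pair of seats: middle within 10 mm (level) and 5 mm (height) of the seat point, along the mould within 0.08 rad, head at the front. Top half shut within 0.04 rad. All let go, at rest (x of casting1_mid in the frame of tray_in between -0.105 and 0.105 m and y of casting1_mid in the frame of tray_in between -0.036 and 0.036 m and z of casting1_mid in the frame of tray_in between 0.018 and 0.034 m and angle between each of casting1_mid, casting2_mid, casting3_mid's own z axis and vertical below 0.15 rad and x of casting2_mid in the frame of tray_in between -0.105 and 0.105 m and y of casting2_mid in the frame of tray_in between -0.036 and 0.036 m and z of casting2_mid in the frame of tray_in between 0.018 and 0.034 m and x of casting3_mid in the frame of tray_in between -0.105 and 0.105 m and y of casting3_mid in the frame of tray_in between -0.036 and 0.036 m and z of casting3_mid in the frame of tray_in between 0.018 and 0.034 m and (horizontal distance between rod1_mid and mould_seat1 below 0.01 m or horizontal distance between rod1_mid and mould_seat2 below 0.01 m or horizontal distance between rod1_mid and mould_seat3 below 0.01 m) and z of rod1_mid in the frame of mould_seat2 between -0.005 and 0.005 m and angle between the x axis of each of rod1_mid, rod2_mid, rod3_mid and the x axis of mould, either way round below 0.08 rad and x of each of rod1_head, rod2_head, rod3_head in the frame of mould below -0.04 m and (horizontal distance between rod2_mid and mould_seat1 below 0.01 m or horizontal distance between rod2_mid and mould_seat2 below 0.01 m or horizontal distance between rod2_mid and mould_seat3 below 0.01 m) and z of rod2_mid in the frame of mould_seat2 between -0.005 and 0.005 m and (horizontal distance between rod3_mid and mould_seat1 below 0.01 m or horizontal distance between rod3_mid and mould_seat2 below 0.01 m or horizontal distance between rod3_mid and mould_seat3 below 0.01 m) and z of rod3_mid in the frame of mould_seat2 between -0.005 and 0.005 m and value of joint mould_lid below 0.04 rad and linear speed of each of rod1, rod2, rod3, casting1, casting2, casting3 below 0.02 m/s and contact force between the fingers and rod1 below 0.1 N and contact force between the fingers and rod2 below 0.1 N and contact force between the fingers and rod3 below 0.1 N and contact force between the fingers and casting1 below 0.1 N and contact force between the fingers and casting2 below 0.1 N and contact force between the fingers and casting3 below 0.1 N); the robot touches nothing.
It fails at once if the bottle, cup or screwdriver is shifted by more than 30 mm (distance of any of release, mixcup, driver from where it was at the start of the episode above 0.03 m).
It fails at once if the top half is flung down (faster than 4 rad/s) (velocity of joint mould_lid below -4 rad/s).
Of casting1, casting2, casting3 only 2 to 3 are there at a start; the rules pass over those that are not, and their reading is None.
At some moment in a run one of tray may be knocked a few centimetres aside while the robot is not near it.
Once in a run the grip may slacken for a moment while it holds something.
It also fails if it takes over 200 s, if anything falls off the work surface, if the arm or the gripper's body presses on something with over 40 N, if the wrist force passes 120 N, or if a joint passes its speed limit or range.

## Working session

There is one attempt and no reset: what is moved stays moved. The work goes in short steps, Python scripts to look and compute and a tool call to move; the robot and the scene stay as the last step left them, time stands still between calls to the robot, and variables do not carry over. Pictures are saved under pics/ and viewed, at most 14 in all, crops included, and the job is handed in when it is done.

Besides the shell and the picture viewer there is one more tool, called after ">>>" as a command line: name --pt "numbers of a row" for each row, then --argument value for the rest. play_rows: Moves the arm, as the interface text tells. Its arguments: {"type":"object","properties":{"commands":{"type":"array","items":{"type":"array","items":{"type":"number"}}},"force":{"type":"number"}},"required":["commands"]}

```bash
mkdir -p pics; cat > h.py <<'E'
import numpy as np,cv2
from station import ctrl
from scipy.spatial.transform import Rotation as Ro
def ray(m,u,v):
    R=cv2.Rodrigues(np.array(m['rvec'],float))[0];t=np.array(m['tvec'],float).ravel()
    d=R.T@np.array([(u-m['cx'])/m['fx'],(v-m['cy'])/m['fy'],1.]);return -R.T@t,d
def onz(m,u,v,z):
    c,d=ray(m,u,v);return c+d*(z-c[2])/d[2]
def proj(m,P):
    R=cv2.Rodrigues(np.array(m['rvec'],float))[0];p=R@np.array(P,float)+np.array(m['tvec'],float).ravel()
    return np.array([m['fx']*p[0]/p[2]+m['cx'],m['fy']*p[1]/p[2]+m['cy']])
def pose():
    o=ctrl.get_obs();return np.array(o['ee_pos']),Ro.from_euler('xyz',o['eef_rot'])
def totool(dw):
    return pose()[1].inv().apply(dw)
E
python3 - <<'E'
from h import *
for n in('scene','side'):
    im=ctrl.camera(n);m=ctrl.camera_model(n);cv2.imwrite(f'pics/{n}0.png',im)
    print(n,m['fx'],ray(m,280,210))
print(ctrl.get_obs())
print(ctrl.camera_model('wrist'))
cv2.imwrite('pics/w0.png',ctrl.camera('wrist'))
E
```

```text
scene 436.7561521534748 (array([ 1.42238863, -0.01296427,  0.76454802]), array([-0.79736607, -0.04098779, -0.60223551]))
side 410.08575973139455 (array([0.47362301, 0.9088112 , 0.84554062]), array([ 0.0727877 , -0.78966374, -0.60921693]))
{'time_s': 0.1, 'qpos': array([ 1.24940760e+00,  3.00425841e-01,  1.52151261e+00,  1.34530427e-05,
        1.32073632e+00, -6.65851579e-02]), 'joint_vel': array([-9.37747712e-04, -1.30129881e-03, -1.04615772e-03, -1.20592086e-03,
       -9.14818653e-05,  3.17546943e-04]), 'tau': array([ 2.75064049e-03, -5.32645833e+01, -3.53280973e+01,  7.09920796e-02,
        2.35831324e-02, -5.65484333e-05]), 'ee_pos': array([0.13854495, 0.53201299, 0.20494013]), 'eef_rot': array([-3.14051379e+00, -8.50023824e-05,  2.88678570e+00]), 'force': array([-0.71371173,  0.98167542,  0.1911296 ]), 'moment': array([ 0.00653143, -0.01445358, -0.0210881 ]), 'grip_force': 0.0, 'grip_width': 0.09384876094970673}
{'fx': 323.9057556816526, 'fy': 323.9057556816526, 'cx': 273.17618694031296, 'cy': 203.4711496450174, 'rvec': array([-2.33470539, -1.805633  , -0.20726234]), 'tvec': array([-0.54912061, -0.02400111,  0.39019496])}
```

View pics/scene0.png

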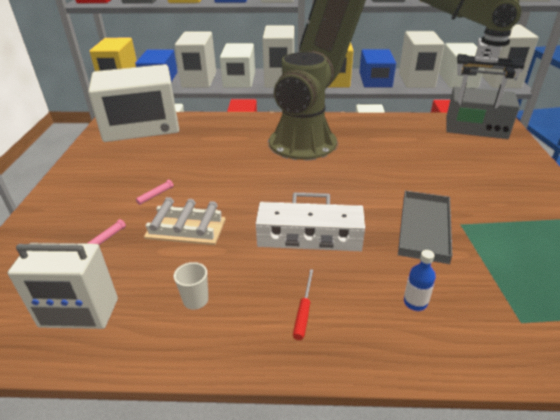

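View pics/side0.png

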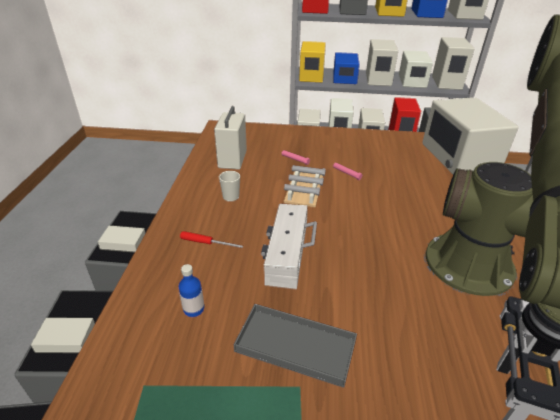

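The scene view shows the mould with its handle at (311,197), three grey rods in the cradle (left, ~(185,218)) and the tray at (426,225). Rod look-alikes: two pink rods at (155,191) and (107,233) loose on the bench. My choice is the grey ones at (162,214), (184,216), (207,218). I'll measure these and check them in a crop.

```bash
python3 - <<'E'
from h import *
a=cv2.imread('pics/scene0.png');b=cv2.imread('pics/side0.png')
ms=ctrl.camera_model('scene');md=ctrl.camera_model('side')
def two(p,q):
    c1,d1=ray(ms,*p);c2,d2=ray(md,*q)
    A=np.stack([d1,-d2],1);s=np.linalg.lstsq(A,c2-c1,rcond=None)[0]
    x,y=c1+d1*s[0],c2+d2*s[1];return ((x+y)/2).round(4),np.linalg.norm(x-y).round(4)
print('handle',onz(ms,311.5,195.5,.082),onz(md,313,235,.082))
for p in[(257,206),(364,207),(257,236),(363,238)]: print('lid top',onz(ms,*p,.078).round(3))
for p in[(280,206),(307,207),(268,279),(296,280)]: print('side lid top',onz(md,*p,.078).round(3))
for p in[(405,194),(450,199),(446,260),(400,248)]: print('tray scene',onz(ms,*p,.028).round(3))
for p in[(258,309),(355,341),(345,379),(236,346)]: print('tray side',onz(md,*p,.028).round(3))
for p in[(162,200,156,228),(187,202,178,231),(211,204,203,232)]: print('rod',onz(ms,p[0],p[1],.05).round(3),onz(ms,p[2],p[3],.05).round(3))
for p in[(147,235),(221,240),(156,202),(224,212)]: print('cradle',onz(ms,*p,.0).round(3))
c=np.hstack([cv2.resize(a[170:270,120:400],None,fx=2.8,fy=2.8,interpolation=2)]);d=cv2.resize(b[140:300,220:420],None,fx=2,fy=2,interpolation=2)
d=cv2.copyMakeBorder(d,0,0,0,784-400,0)
cv2.imwrite('pics/c1.png',np.vstack([c,d]))
E
```

```text
handle [0.45197909 0.02339373 0.082     ] [0.4600029  0.02376679 0.082     ]
lid top [ 0.497 -0.121  0.078]
lid top [0.496 0.16  0.078]
lid top [ 0.619 -0.111  0.078]
lid top [0.621 0.144 0.078]
side lid top [ 0.567 -0.106  0.078]
side lid top [ 0.484 -0.111  0.078]
side lid top [0.566 0.201 0.078]
side lid top [0.496 0.197 0.078]
tray scene [0.363 0.3   0.028]
tray scene [0.386 0.424 0.028]
tray scene [0.641 0.346 0.028]
tray scene [0.599 0.243 0.028]
tray side [0.584 0.258 0.028]
tray side [0.348 0.325 0.028]
tray side [0.373 0.422 0.028]
tray side [0.619 0.368 0.028]
rod [ 0.436 -0.396  0.05 ] [ 0.559 -0.38   0.05 ]
rod [ 0.444 -0.323  0.05 ] [ 0.57 -0.32  0.05]
rod [ 0.452 -0.254  0.05 ] [ 0.573 -0.255  0.05 ]
cradle [ 0.529 -0.422  0.   ]
cradle [ 0.546 -0.217  0.   ]
cradle [ 0.377 -0.438  0.   ]
cradle [ 0.423 -0.227  0.   ]
```

View pics/c1.png

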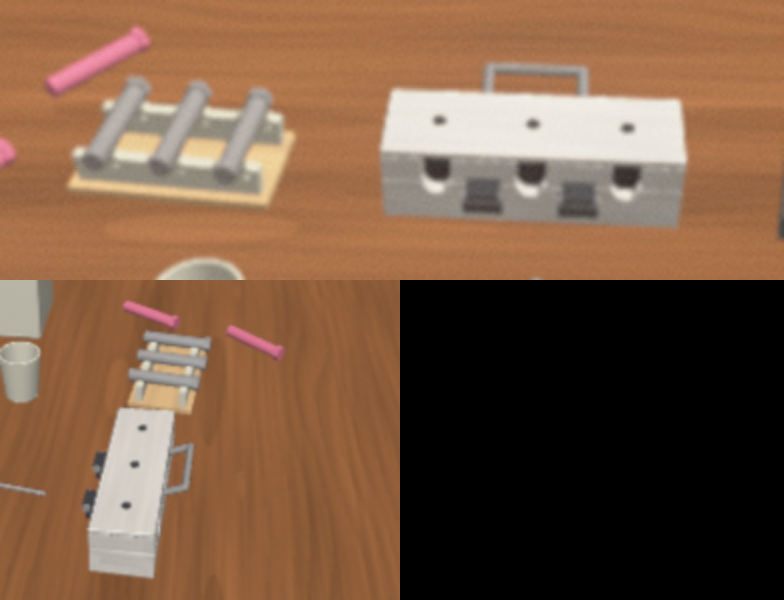

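The crop confirms three grey rods in the cradle, with the pink look-alikes off to the side and not touched. Next I'll move above the handle for a close look.

>>> play_rows --pt "0 0 0 0 0 6.85 -1" --pt "0 0 0 0 0 6.85 -1" --pt "0 0 0 0 0 6.85 -1" --pt "0 0 0 0 0 6.85 -1" --pt "0 0 0 0 0 6.85 -1" --pt "0 0 0 0 0 6.85 -1" --pt "0 0 0 0 0 6.85 -1" --pt "0 0 0 0 0 6.85 -1" --pt "0 0 0 0 0 6.85 -1" --pt "0 0 0 0 0 6.85 -1" --pt "0 0 0 0 0 6.85 -1" --pt "0 0 0 0 0 0 -1"

```text
time_s: 1.15
ee_pos: [0.1386, 0.5321, 0.2052]
eef_rot: [-3.141, 0.001, 1.566]
force: [0.3, -0.3, -1.0]
grip_width: 0.0934
grip_force: 0.0
```

>>> play_rows --pt "-0.032 0.0176 -0.006 0 0 0 0" --pt "-0.032 0.0176 -0.006 0 0 0 0" --pt "-0.032 0.0176 -0.006 0 0 0 0" --pt "-0.032 0.0176 -0.006 0 0 0 0" --pt "-0.032 0.0176 -0.006 0 0 0 0" --pt "-0.032 0.0176 -0.006 0 0 0 0" --pt "-0.032 0.0176 -0.006 0 0 0 0" --pt "-0.032 0.0176 -0.006 0 0 0 0" --pt "-0.032 0.0176 -0.006 0 0 0 0" --pt "-0.032 0.0176 -0.006 0 0 0 0" --pt "-0.032 0.0176 -0.006 0 0 0 0" --pt "-0.032 0.0176 -0.006 0 0 0 0" --pt "-0.032 0.0176 -0.006 0 0 0 0" --pt "-0.032 0.0176 -0.006 0 0 0 0" --pt "-0.032 0.0176 -0.006 0 0 0 0" --pt "-0.032 0.0176 -0.006 0 0 0 0" --pt "0 0 0 0 0 0 0" --pt "0 0 0 0 0 0 0"

```text
time_s: 2.65
ee_pos: [0.4209, 0.0193, 0.3012]
eef_rot: [-3.141, -0.0, 1.572]
force: [-1.0, 0.3, -1.1]
grip_width: 0.0471
grip_force: 0.0
```

```bash
python3 - <<'E'
from h import *
o=ctrl.get_obs();print(o['ee_pos'],o['eef_rot'],o['qpos'],o['grip_width'],o['time_s'])
m=ctrl.camera_model('wrist');cv2.imwrite('pics/w1.png',ctrl.camera('wrist'))
print(ray(m,280,210),ray(m,281,210)[1]-ray(m,280,210)[1]); np.save('m1.npy',m,allow_pickle=True)
print(proj(m,[.455,.024,.082]))
E
```

```text
[0.42094867 0.01933274 0.30119261] [-3.14093989e+00 -6.79904445e-05  1.57221775e+00] [-4.10960585e-02 -5.52666258e-02  1.69792442e+00  4.02854251e-05
  1.49958992e+00 -4.25203843e-02] 0.04710407633149887 2.65
(array([0.42076939, 0.08484945, 0.480882  ]), array([ 0.0206926 , -0.24826756, -0.96890926])) [ 3.08731101e-03  5.87827628e-06 -2.70022602e-06]
[300.93000169 177.77312308]
```

View pics/w1.png

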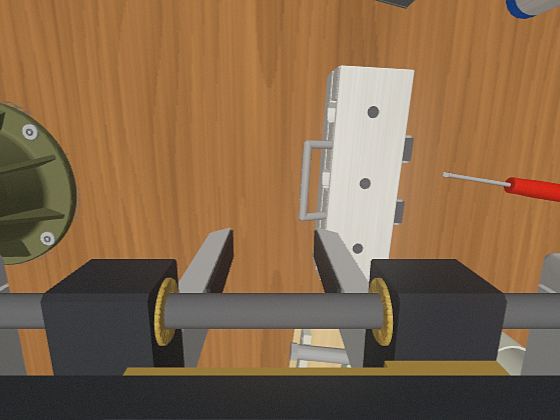

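The wrist view shows the handle bar from (308,143) to (303,217), and the lid top holes at (373,112), (364,183) and (358,248). The lid is slightly yawed.

```bash
python3 - <<'E'
from h import *
m=np.load('m1.npy',allow_pickle=True).item()
for z,ps in((.082,[(307.5,144),(303.5,216),(305.5,180)]),(.078,[(373,112),(364.5,183.5),(358,248),(341,66),(413,70)])):
    for p in ps: print(p,onz(m,*p,z).round(4))
E
```

```text
(307.5, 144) [0.4621 0.0653 0.082 ]
(303.5, 216) [ 0.4593 -0.0252  0.082 ]
(305.5, 180) [0.4607 0.0212 0.082 ]
(373, 112) [0.54  0.103 0.078]
(364.5, 183.5) [0.5355 0.0163 0.078 ]
(358, 248) [ 0.5327 -0.0699  0.078 ]
(341, 66) [0.4991 0.1544 0.078 ]
(413, 70) [0.5831 0.1502 0.078 ]
```

>>> play_rows --pt "0 0 0 0 0 2.4 0.49" --pt "0.001 0.0132 0.025 0 0 0 0.49" --pt "0.001 0.0132 0.025 0 0 0 0.49" --pt "0.001 0.0132 0.025 0 0 0 0.49" --pt "0 0 0.025 0 0 0 0.49" --pt "0 0 0.025 0 0 0 0.49" --pt "0 0 0.025 0 0 0 0.49" --pt "0 0 0.02 0 0 0 0.49" --pt "0 0 0.015 0 0 0 0.49" --pt "0 0 0.015 0 0 0 0.49" --pt "0 0 0.015 0 0 0 0.49" --pt "0 0 0.01 0 0 0 0.49" --pt "0 0 0.006 0 0 0 0.49" --pt "0 0 0 0 0 0 0.49" --pt "0 0 0 0 0 0 1" --pt "0 0 0 0 0 0 1" --pt "0 0 0 0 0 0 1" --pt "0 0 0 0 0 0 1" --pt "0 0 0 0 0 0 1" --force 40

```text
time_s: 4.28
ee_pos: [0.4592, 0.0221, 0.0707]
eef_rot: [-3.139, -0.0, 1.53]
force: [-10.3, 1.7, 4.1]
grip_width: 0.0086
grip_force: 40.0
```

```bash
python3 - <<'E'
import numpy as np
L=.1437; p=None
ph=np.radians(np.linspace(18,122,27))
P=np.c_[-L*np.cos(ph),L*np.sin(ph)]
print((np.diff(P,axis=0)*[1,-1]*1000).round(1).tolist())
E
```

```text
[[3.4, -9.4], [4.1, -9.2], [4.7, -8.9], [5.3, -8.5], [5.9, -8.1], [6.4, -7.7], [7.0, -7.2], [7.5, -6.7], [7.9, -6.2], [8.3, -5.6], [8.7, -5.0], [9.0, -4.4], [9.3, -3.8], [9.5, -3.1], [9.7, -2.4], [9.9, -1.7], [10.0, -1.0], [10.0, -0.4], [10.0, 0.4], [10.0, 1.0], [9.9, 1.7], [9.7, 2.4], [9.5, 3.1], [9.3, 3.8], [9.0, 4.4], [8.7, 5.0]]
```

>>> play_rows --pt "0 0.0034 -0.0094 0 0 0 1" --pt "0 0.0041 -0.0092 0 0 0 1" --pt "0 0.0047 -0.0089 0 0 0 1" --pt "0 0.0053 -0.0085 0 0 0 1" --pt "0 0.0059 -0.0081 0 0 0 1" --pt "0 0.0064 -0.0077 0 0 0 1" --pt "0 0.007 -0.0072 0 0 0 1" --pt "0 0.0075 -0.0067 0 0 0 1" --pt "0 0.0079 -0.0062 0 0 0 1" --pt "0 0.0083 -0.0056 0 0 0 1" --pt "0 0.0087 -0.005 0 0 0 1" --pt "0 0.009 -0.0044 0 0 0 1" --pt "0 0.0093 -0.0038 0 0 0 1" --pt "0 0 0 0 0 0 1"

```text
time_s: 5.45
ee_pos: [0.5491, 0.0179, 0.1639]
eef_rot: [3.139, 0.0, 1.53]
force: [-4.0, -0.4, 11.8]
grip_width: 0.0088
grip_force: 40.0
```

>>> play_rows --pt "0 0.0095 -0.0031 0 0 0 1" --pt "0 0.0097 -0.0024 0 0 0 1" --pt "0 0.0099 -0.0017 0 0 0 1" --pt "0 0.01 -0.001 0 0 0 1" --pt "0 0.01 -0.0004 0 0 0 1" --pt "0 0.01 0.0004 0 0 0 1" --pt "0 0.01 0.001 0 0 0 1" --pt "0 0.0099 0.0017 0 0 0 1" --pt "0 0.0097 0.0024 0 0 0 1" --pt "0 0.0095 0.0031 0 0 0 1" --pt "0 0.0093 0.0038 0 0 0 1" --pt "0 0.009 0.0044 0 0 0 1" --pt "0 0.0087 0.005 0 0 0 1" --pt "0 0 0 0 0 0 1" --pt "0 0 0 0 0 0 0.5" --pt "0 0 0 0 0 0 0.5" --pt "0 0 0 0 0 0 0.5" --pt "0 0 0 0 0 0 0.5"

```text
time_s: 6.95
ee_pos: [0.6729, 0.0133, 0.1487]
eef_rot: [3.141, -0.0, 1.53]
force: [0.8, 0.4, 0.3]
grip_width: 0.023
grip_force: 0.0
```

```bash
python3 - <<'E'
from h import *
cv2.imwrite('pics/s2.png',ctrl.camera('side')[120:330,200:420])
E
python3 -c "
import cv2;cv2.imwrite('pics/s2.png',cv2.resize(cv2.imread('pics/s2.png'),None,fx=2.5,fy=2.5))"
```

```text
(no output)
```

View pics/s2.png

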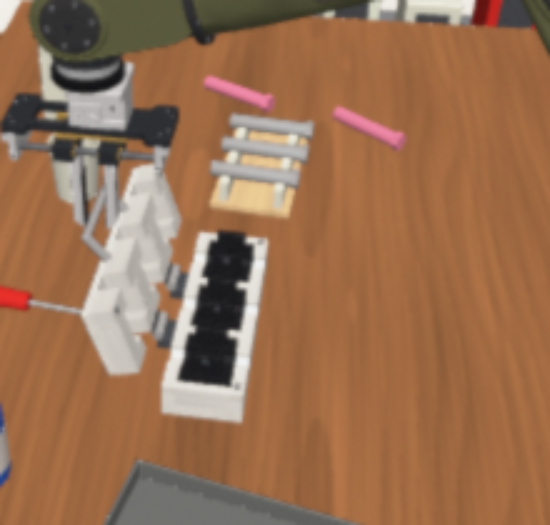

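The side view shows the lid leaning back past upright with three black castings in the cavities. The handle bar is now free of the fingers. Next I'll go up and look from above.

>>> play_rows --pt "0 0 -0.015 0 0 0 0.5" --pt "0 0 -0.02 0 0 0 0.5" --pt "0 0 -0.03 0 0 0 0.5" --pt "0 0 -0.03 0 0 0 0.5" --pt "0 0 -0.03 0 0 0 -1" --pt "0 0 -0.03 0 0 0 -1" --pt "0 -0.0275 0 0 0 -6.92 -1" --pt "0 0 0 0 0 -6.92 -1" --pt "0 0 0 0 0 -6.92 -1" --pt "0 0 0 0 0 -6.92 -1" --pt "0 0 0 0 0 -6.92 -1" --pt "0 0 0 0 0 -6.92 -1" --pt "0 0 0 0 0 -6.92 -1" --pt "0 0 0 0 0 -6.92 -1" --pt "0 0 0 0 0 -6.92 -1" --pt "0 0 0 0 0 -6.92 -1" --pt "0 0 0 0 0 -6.92 -1" --pt "0 0 0 0 0 -6.92 -1" --pt "0 0 0 0 0 -6.92 -1"

```text
time_s: 8.58
ee_pos: [0.6453, 0.0144, 0.3032]
eef_rot: [3.142, 0.0, 3.106]
force: [-0.1, 0.5, 1.1]
grip_width: 0.0938
grip_force: 0.0
```

>>> play_rows --pt "0.027 0 0 0 0 0 -1" --pt "0.027 0 0 0 0 0 -1" --pt "0.027 0 0 0 0 0 -1" --pt "0.027 0 0 0 0 0 -1" --pt "0 0 0 0 0 0 -1" --pt "0 0 0 0 0 0 -1"

```text
time_s: 9.08
ee_pos: [0.537, 0.0189, 0.3041]
eef_rot: [3.142, 0.002, 3.1]
force: [1.0, -0.2, 0.8]
grip_width: 0.094
grip_force: 0.0
```

```bash
python3 - <<'E'
from h import *
o=ctrl.get_obs();print(o['ee_pos'],o['eef_rot'],o['qpos'],o['time_s'])
m=ctrl.camera_model('wrist');np.save('m2.npy',m,allow_pickle=True);cv2.imwrite('pics/w2.png',ctrl.camera('wrist'))
E
```

```text
[0.53699619 0.01890461 0.30407865] [3.14153620e+00 1.80216488e-03 3.10011898e+00] [-3.29984529e-02  2.14704209e-01  1.40099694e+00  4.12193042e-05
  1.52408893e+00 -1.56232304e+00] 9.0833
```

View pics/w2.png

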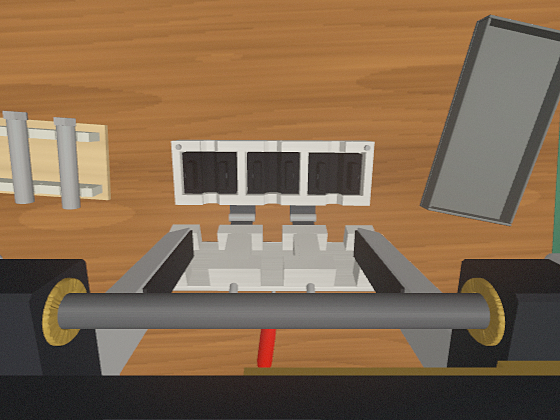

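The view shows the mould rim with corners at (172,141), (375,142), (372,205) and (174,204). Three castings sit at about (210,173), (273,173) and (335,173). The tray's near edge runs from (421,208) to (511,225), and its right end is partly cut off.

```bash
python3 - <<'E'
from h import *
m=np.load('m2.npy',allow_pickle=True).item()
im=cv2.imread('pics/w2.png');roi=im[135:210,165:382]
g=cv2.cvtColor(im,cv2.COLOR_BGR2HSV)
w=((g[...,1]<60)&(g[...,2]>150)).astype(np.uint8);w[:135]=0;w[208:]=0;w[:,:165]=0;w[:,382:]=0
c=max(cv2.findContours(w,0,2)[0],key=cv2.contourArea);box=cv2.boxPoints(cv2.minAreaRect(c))
P=np.array([onz(m,*p,.042) for p in box]);print(P.round(4),P.mean(0),cv2.minAreaRect(P[:,:2].astype(np.float32)))
k=(g[...,2]<90).astype(np.uint8);k[:145]=0;k[198:]=0;k[:,:178]=0;k[:,370:]=0
for c in cv2.findContours(k,0,2)[0]:
    if cv2.contourArea(c)>500:
        r=cv2.boundingRect(c);print(r,onz(m,r[0]+r[2]/2,r[1]+r[3]/2,.042).round(4))
for p in[(486,14),(421,208),(511,225)]:print('tray',onz(m,*p,.028).round(4))
E
```

```text
[[ 0.5698 -0.1269  0.042 ]
 [ 0.4809 -0.116   0.042 ]
 [ 0.4943  0.1555  0.042 ]
 [ 0.5839  0.1575  0.042 ]] [0.53222115 0.01750244 0.042     ] ((0.5321972966194153, 0.017487511038780212), (0.28470084071159363, 0.089390330016613), 87.16434478759766)
(308, 153, 54, 42) [0.537  0.1034 0.042 ]
(247, 152, 53, 42) [0.5321 0.0192 0.042 ]
(182, 152, 55, 42) [ 0.5285 -0.0685  0.042 ]
tray [0.3424 0.297  0.028 ]
tray [0.5938 0.2307 0.028 ]
tray [0.6251 0.3644 0.028 ]
```

>>> play_rows --pt "0.001 0.0281 0.02 0 0 0 -0.49" --pt "0.001 0.0281 0.03 0 0 0 -0.49" --pt "0.0015 0.0281 0.03 0 0 0 -0.49" --pt "0 0 0.03 0 0 0 -0.49" --pt "0 0 0.03 0 0 0 -0.49" --pt "0 0 0.03 0 0 0 -0.49" --pt "0 0 0.03 0 0 0 -0.49" --pt "0 0 0.02 0 0 0 -0.49" --pt "0 0 0.02 0 0 0 -0.49" --pt "0 0 0.012 0 0 0 -0.49" --pt "0 0 0.004 0 0 0 -0.49" --pt "0 0 0 0 0 0 -0.49" --pt "0 0 0 0 0 0 1" --pt "0 0 0 0 0 0 1" --pt "0 0 0 0 0 0 1" --pt "0 0 0 0 0 0 1" --pt "0 0 0 0 0 0 1" --force 30

```text
time_s: 10.55
ee_pos: [0.5381, 0.1032, 0.048]
eef_rot: [3.141, 0.002, 3.1]
force: [-1.8, -0.6, 6.9]
grip_width: 0.0517
grip_force: 30.0
```

>>> play_rows --pt "0 0 -0.008 0 0 0 1" --pt "0 0 -0.012 0 0 0 1" --pt "0 0 -0.02 0 0 0 1" --pt "0 0 -0.03 0 0 0 1" --pt "0 0 -0.03 0 0 0 1" --pt "0 0 -0.02 0 0 0 1" --pt "0 0 0 0 0 0 1" --pt "0 0 0 0 0 0 1"

```text
time_s: 11.22
ee_pos: [0.5378, 0.1032, 0.1682]
eef_rot: [3.141, 0.002, 3.1]
force: [0.1, 0.0, -1.9]
grip_width: 0.0518
grip_force: 30.0
```

```bash
python3 - <<'E'
from h import *
o=ctrl.get_obs();print(o['ee_pos'],o['eef_rot'],o['grip_width'],o['force'])
m=ctrl.camera_model('wrist');np.save('m3.npy',m,allow_pickle=True);cv2.imwrite('pics/w3.png',ctrl.camera('wrist'))
E
```

```text
[0.53775658 0.10319297 0.16824578] [3.14121388e+00 2.23063732e-03 3.09991154e+00] 0.051832400567320414 [ 0.12577933  0.02395176 -1.89739756]
```

View pics/w3.png

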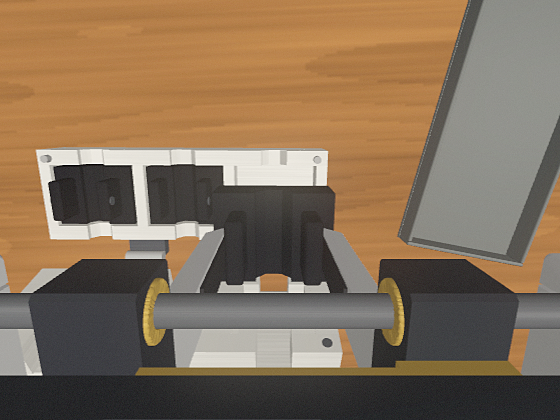

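The wrist view shows the casting held upright and the tray's near corners at (398,240) and (522,265). I'll cross-check the tray position.

```bash
cat >> h.py <<'E'
def tray(im,m):
    g=cv2.cvtColor(im,cv2.COLOR_BGR2HSV)
    k=((g[...,1]<60)&(g[...,2]<135)&(g[...,2]>40)).astype(np.uint8);k[:175]=0;k[275:]=0;k[:,:375]=0;k[:,480:]=0
    k=cv2.morphologyEx(k,2,np.ones((3,3)))
    c=max(cv2.findContours(k,0,2)[0],key=cv2.contourArea)
    P=np.array([onz(m,*p[0].astype(float),.02)[:2] for p in c],np.float32)
    return cv2.boundingRect(c),cv2.minAreaRect(P)
E
python3 - <<'E'
from h import *
ms=ctrl.camera_model('scene')
print(tray(cv2.imread('pics/scene0.png'),ms));print(tray(ctrl.camera('scene'),ms))
m=np.load('m3.npy',allow_pickle=True).item()
for p in[(398,240),(522,265)]:print('tray',onz(m,*p,.028).round(4))
E
```

```text
((399, 192, 53, 71), ((0.4893838167190552, 0.3323349356651306), (0.1277933418750763, 0.2864247262477875), 76.4792251586914))
((399, 192, 53, 71), ((0.4895740747451782, 0.33253926038742065), (0.1279652863740921, 0.28687813878059387), 76.23725128173828))
tray [0.5915 0.2309 0.028 ]
tray [0.6251 0.3638 0.028 ]
```

>>> play_rows --pt "-0.0019 0.0308 0 0 0 0 1" --pt "-0.0019 0.0308 0 0 0 0 1" --pt "-0.0019 0.0308 0 0 0 0 1" --pt "-0.0019 0.0308 0 0 0 0 1" --pt "-0.0019 0.0308 0 0 0 0 1" --pt "-0.0019 0.0308 0 0 0 0 1" --pt "-0.0019 0.0308 0 0 0 0 1" --pt "0 0 0.01 0 0 5.8 1" --pt "0 0 0.02 0 0 5.8 1" --pt "0 0 0.03 0 0 0 1" --pt "0 0 0.03 0 0 0 1" --pt "0 0 0.02 0 0 0 1" --pt "0 0 0.01 0 0 0 1" --pt "0 0 0.01 0 0 0 1" --pt "0 0 0 0 0 0 1"

```text
time_s: 12.57
ee_pos: [0.5597, 0.3177, 0.0359]
eef_rot: [-3.141, -0.001, 2.897]
force: [0.4, 0.3, -0.9]
grip_width: 0.0518
grip_force: 30.0
```

>>> play_rows --pt "0 0 0 0 0 0 -0.49" --pt "0 0 0 0 0 0 -0.49" --pt "0 0 0 0 0 0 -0.49" --pt "0 0 -0.01 0 0 0 -0.49" --pt "0 0 -0.02 0 0 0 -0.49" --pt "0 0 -0.03 0 0 0 -0.49" --pt "0 0 -0.03 0 0 0 -0.49" --pt "0 0 -0.03 0 0 0 -0.49" --pt "0 0 -0.03 0 0 0 -0.49" --pt "0 0 -0.03 0 0 0 -0.49" --pt "0 0 0 0 0 0 -0.49"

```text
time_s: 13.48
ee_pos: [0.5612, 0.3188, 0.225]
eef_rot: [3.135, 0.008, 2.898]
force: [-0.6, 0.1, 1.6]
grip_width: 0.0697
grip_force: 0.0
```

```bash
python3 - <<'E'
from h import *
o=ctrl.get_obs();print(o['ee_pos'],o['eef_rot'],o['grip_width'],o['force'])
m=ctrl.camera_model('wrist');np.save('m4.npy',m,allow_pickle=True);cv2.imwrite('pics/w4.png',ctrl.camera('wrist'))
E
```

```text
[0.56124764 0.31878995 0.22497619] [3.13490376 0.00785429 2.89752029] 0.06969775245706346 [-0.60333098  0.11657929  1.57656254]
```

View pics/w4.png

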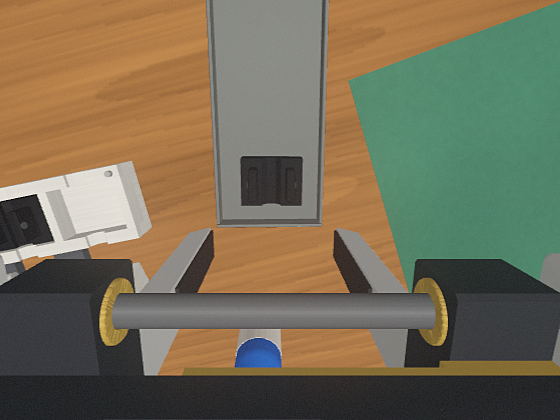

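The first casting stands centred in the tray at (271,181), ears up. Next is the middle one.

>>> play_rows --pt "0 0 0 0 0 -5.8 -0.49" --pt "0 0 0 0 0 -5.8 -0.49" --pt "0.0017 -0.0336 0 0 0 0 -0.49" --pt "0.0017 -0.0336 0 0 0 0 -0.49" --pt "0.0017 -0.0336 0 0 0 0 -0.49" --pt "0.0017 -0.0336 0 0 0 0 -0.49" --pt "0.0017 -0.0336 0 0 0 0 -0.49" --pt "0.0017 -0.0336 0 0 0 0 -0.49" --pt "0.0017 -0.0336 0 0 0 0 -0.49" --pt "0.0017 -0.0336 0 0 0 0 -0.49" --pt "0.0017 -0.0336 0 0 0 0 -0.49" --pt "0 0 0 0 0 0 -0.49"

```text
time_s: 14.53
ee_pos: [0.5311, 0.0121, 0.2166]
eef_rot: [-3.141, -0.001, 3.096]
force: [0.4, -0.1, 0.0]
grip_width: 0.0699
grip_force: 0.0
```

>>> play_rows --pt "0 0 0.03 0 0 0 -0.49" --pt "0 0 0.03 0 0 0 -0.49" --pt "0 0 0.03 0 0 0 -0.49" --pt "0 0 0.03 0 0 0 -0.49" --pt "0 0 0.02 0 0 0 -0.49" --pt "0 0 0.012 0 0 0 -0.49"

```text
time_s: 15.03
ee_pos: [0.5303, 0.0169, 0.062]
eef_rot: [3.142, -0.004, 3.1]
force: [0.6, -0.0, -0.2]
grip_width: 0.0701
grip_force: 0.0
```

>>> play_rows --pt "0 0 0.01 0 0 0 -0.49" --pt "0 0 0.004 0 0 0 -0.49" --pt "0 0 0 0 0 0 -0.49" --pt "0 0 0 0 0 0 1" --pt "0 0 0 0 0 0 1" --pt "0 0 0 0 0 0 1" --pt "0 0 0 0 0 0 1" --pt "0 0 0 0 0 0 1"

```text
time_s: 15.7
ee_pos: [0.5323, 0.0166, 0.0518]
eef_rot: [3.141, 0.001, 3.1]
force: [-0.2, 0.2, 6.5]
grip_width: 0.0518
grip_force: 30.0
```

>>> play_rows --pt "0 0 -0.008 0 0 0 1" --pt "0 0 -0.012 0 0 0 1" --pt "0 0 -0.02 0 0 0 1" --pt "0 0 -0.03 0 0 0 1" --pt "0 0 -0.03 0 0 0 1" --pt "0 0 -0.02 0 0 0 1" --pt "0 0 0 0 0 0 1" --pt "0 0 0 0 0 0 1"

```text
time_s: 16.37
ee_pos: [0.5321, 0.0165, 0.1717]
eef_rot: [-3.142, 0.002, 3.1]
force: [-0.9, -0.2, -1.5]
grip_width: 0.0518
grip_force: 30.0
```

```bash
python3 - <<'E'
from h import *
ms=ctrl.camera_model('scene');print(tray(ctrl.camera('scene'),ms))
E
```

```text
((399, 192, 53, 71), ((0.4899251163005829, 0.33241021633148193), (0.12788160145282745, 0.2861347794532776), 76.23725128173828))
```

>>> play_rows --pt "0.0058 0.0317 0 0 0 0 1" --pt "0.0058 0.0317 0 0 0 0 1" --pt "0.0058 0.0317 0 0 0 0 1" --pt "0.0058 0.0317 0 0 0 0 1" --pt "0.0058 0.0317 0 0 0 0 1" --pt "0.0058 0.0317 0 0 0 0 1" --pt "0.0058 0.0317 0 0 0 0 1" --pt "0.0058 0.0317 0 0 0 0 1" --pt "0.0058 0.0317 0 0 0 0 1" --pt "0.0058 0.0317 0 0 0 0 1" --pt "0 0 0 0 0 5.8 1" --pt "0 0 0 0 0 5.8 1" --pt "0 0 0.03 0 0 0 1" --pt "0 0 0.03 0 0 0 1" --pt "0 0 0.02 0 0 0 1" --pt "0 0 0 0 0 0 1"

```text
time_s: 17.75
ee_pos: [0.4846, 0.334, 0.085]
eef_rot: [-3.135, -0.007, 2.897]
force: [-0.4, -0.3, -0.8]
grip_width: 0.0518
grip_force: 30.0
```

>>> play_rows --pt "0 0 0.02 0 0 0 1" --pt "0 0 0.012 0 0 0 1" --pt "0 0 0.008 0 0 0 1" --pt "0 0 0.004 0 0 0 1" --pt "0 0 0 0 0 0 1" --pt "0 0 0 0 0 0 1"

```text
time_s: 18.25
ee_pos: [0.4874, 0.3358, 0.0475]
eef_rot: [3.141, 0.0, 2.897]
force: [0.2, -0.7, -1.4]
grip_width: 0.0518
grip_force: 30.0
```

>>> play_rows --pt "0 0 0 0 0 0 -0.49" --pt "0 0 0 0 0 0 -0.49" --pt "0 0 0 0 0 0 -0.49" --pt "0 0 -0.01 0 0 0 -0.49" --pt "0 0 -0.02 0 0 0 -0.49" --pt "0 0 -0.03 0 0 0 -0.49" --pt "0 0 -0.03 0 0 0 -0.49" --pt "0 0 -0.03 0 0 0 -0.49" --pt "0 0 -0.03 0 0 0 -0.49" --pt "0 0 -0.03 0 0 0 -0.49" --pt "0 0 0 0 0 -5.8 -0.49" --pt "0 0 0 0 0 -5.8 -0.49" --pt "0 0 0 0 0 0 -0.49"

```text
time_s: 19.33
ee_pos: [0.4872, 0.3357, 0.2284]
eef_rot: [3.141, 0.001, 3.105]
force: [-0.2, -0.1, -0.5]
grip_width: 0.0701
grip_force: 0.0
```

>>> play_rows --pt "-0.0049 -0.0335 0 0 0 0 -0.49" --pt "-0.0049 -0.0335 0 0 0 0 -0.49" --pt "-0.0049 -0.0335 0 0 0 0 -0.49" --pt "-0.0049 -0.0335 0 0 0 0 -0.49" --pt "-0.0049 -0.0335 0 0 0 0 -0.49" --pt "-0.0049 -0.0335 0 0 0 0 -0.49" --pt "-0.0049 -0.0335 0 0 0 0 -0.49" --pt "-0.0049 -0.0335 0 0 0 0 -0.49" --pt "-0.0049 -0.0335 0 0 0 0 -0.49" --pt "-0.0049 -0.0335 0 0 0 0 -0.49" --pt "-0.0049 -0.0335 0 0 0 0 -0.49" --pt "-0.0049 -0.0335 0 0 0 0 -0.49" --pt "0 0 0.03 0 0 0 -0.49" --pt "0 0 0.03 0 0 0 -0.49" --pt "0 0 0.03 0 0 0 -0.49" --pt "0 0 0.03 0 0 0 -0.49" --pt "0 0 0.02 0 0 0 -0.49" --pt "0 0 0 0 0 0 -0.49" --pt "0 0 0 0 0 0 -0.49"

```text
time_s: 20.92
ee_pos: [0.529, -0.0684, 0.0872]
eef_rot: [3.141, -0.001, 3.098]
force: [0.1, 0.3, 0.7]
grip_width: 0.0701
grip_force: 0.0
```

```bash
python3 - <<'E'
from h import *
ms=ctrl.camera_model('scene');im=ctrl.camera('scene');print(tray(im,ms))
cv2.imwrite('pics/s5.png',cv2.resize(im[170:300,250:470],None,fx=3,fy=3))
E
```

```text
((399, 192, 53, 71), ((0.48964011669158936, 0.3324800133705139), (0.12788160145282745, 0.2867216467857361), 76.23725128173828))
```

Well positioned, and the tray hasn't moved. Descend 0.039, grip and lift.

>>> play_rows --pt "0 0 0.02 0 0 0 -0.49" --pt "0 0 0.012 0 0 0 -0.49" --pt "0 0 0.006 0 0 0 -0.49" --pt "0 0 0 0 0 0 -0.49" --pt "0 0 0 0 0 0 1" --pt "0 0 0 0 0 0 1" --pt "0 0 0 0 0 0 1" --pt "0 0 0 0 0 0 1" --pt "0 0 0 0 0 0 1"

```text
time_s: 21.72
ee_pos: [0.5296, -0.0685, 0.0497]
eef_rot: [-3.141, 0.001, 3.1]
force: [-1.5, 0.1, 6.8]
grip_width: 0.0513
grip_force: 30.0
```

>>> play_rows --pt "0 0 -0.008 0 0 0 1" --pt "0 0 -0.012 0 0 0 1" --pt "0 0 -0.02 0 0 0 1" --pt "0 0 -0.03 0 0 0 1" --pt "0 0 -0.03 0 0 0 1" --pt "0 0 -0.02 0 0 0 1" --pt "0 0 0 0 0 0 1" --pt "0 0 0 0 0 0 1"

```text
time_s: 22.38
ee_pos: [0.5294, -0.0685, 0.1702]
eef_rot: [-3.141, 0.002, 3.1]
force: [-0.2, 0.2, -2.2]
grip_width: 0.0514
grip_force: 30.0
```

>>> play_rows --pt "0.0095 0.0298 0 0 0 0 1" --pt "0.0095 0.0298 0 0 0 0 1" --pt "0.0095 0.0298 0 0 0 0 1" --pt "0.0095 0.0298 0 0 0 0 1" --pt "0.0095 0.0298 0 0 0 0 1" --pt "0.0095 0.0298 0 0 0 0 1" --pt "0.0095 0.0298 0 0 0 0 1" --pt "0.0095 0.0298 0 0 0 0 1" --pt "0.0095 0.0298 0 0 0 0 1" --pt "0.0095 0.0298 0 0 0 0 1" --pt "0.0095 0.0298 0 0 0 0 1" --pt "0.0095 0.0298 0 0 0 0 1" --pt "0.0095 0.0298 0 0 0 0 1" --pt "0.0095 0.0298 0 0 0 0 1" --pt "0 0 0 0 0 5.8 1" --pt "0 0 0 0 0 5.8 1" --pt "0 0 0.01 0 0 0 1" --pt "0 0 0.01 0 0 0 1" --pt "0 0 0 0 0 0 1"

```text
time_s: 23.97
ee_pos: [0.4127, 0.3528, 0.1456]
eef_rot: [-3.138, -0.003, 2.9]
force: [0.2, -0.2, -2.4]
grip_width: 0.0516
grip_force: 30.0
```

```bash
python3 - <<'E'
from h import *
ms=ctrl.camera_model('scene');im=ctrl.camera('scene');print(tray(im,ms))
m=ctrl.camera_model('wrist');print(pose()[0])
cv2.imwrite('pics/w6.png',ctrl.camera('wrist'))
E
```

```text
((399, 192, 53, 71), ((0.4897325932979584, 0.3323054909706116), (0.12780849635601044, 0.2856830954551697), 76.43473815917969))
[0.41306862 0.35307005 0.14690136]
```

View pics/w6.png

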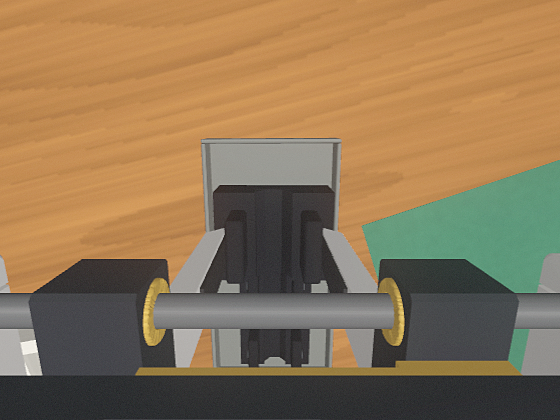

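The held casting is centred between the tray's side walls (cols 207 to 337). Lower it 0.108 and release.

>>> play_rows --pt "0 0 0.03 0 0 0 1" --pt "0 0 0.03 0 0 0 1" --pt "0 0 0.025 0 0 0 1" --pt "0 0 0.014 0 0 0 1" --pt "0 0 0.008 0 0 0 1" --pt "0 0 0 0 0 0 1" --pt "0 0 0 0 0 0 1"

```text
time_s: 24.65
ee_pos: [0.4141, 0.3541, 0.0426]
eef_rot: [3.141, 0.0, 2.898]
force: [-0.0, 0.6, 0.1]
grip_width: 0.0517
grip_force: 30.0
```

>>> play_rows --pt "0 0 0 0 0 0 -0.49" --pt "0 0 0 0 0 0 -0.49" --pt "0 0 0 0 0 0 -0.49" --pt "0 0 -0.01 0 0 0 -0.49" --pt "0 0 -0.02 0 0 0 -0.49" --pt "0 0 -0.03 0 0 0 -0.49" --pt "0 0 -0.03 0 0 0 -0.49" --pt "0 0 -0.03 0 0 0 -0.49" --pt "0 0 -0.03 0 0 0 -0.49" --pt "0 0 -0.03 0 0 0 -0.49" --pt "0 0 -0.03 0 0 -5.8 -0.49" --pt "0 0 -0.02 0 0 -5.8 -0.49" --pt "0 0 0 0 0 0 -0.49"

```text
time_s: 25.73
ee_pos: [0.4144, 0.3545, 0.2776]
eef_rot: [3.137, 0.006, 3.106]
force: [0.0, -0.2, 0.6]
grip_width: 0.0699
grip_force: 0.0
```

```bash
python3 - <<'E'
from h import *
print(pose()[0]);im=ctrl.camera('wrist');im2=ctrl.camera('scene')
print(tray(im2,ctrl.camera_model('scene')))
cv2.imwrite('pics/v7.png',np.hstack([cv2.resize(im[60:375,60:500],None,fx=.9,fy=.9),cv2.resize(im2[150:290,330:500],(344,283))]))
E
```

```text
[0.41438071 0.35447768 0.2776475 ]
((399, 192, 37, 66), ((0.48363643884658813, 0.30993929505348206), (0.08639609813690186, 0.28714117407798767), 74.38378143310547))Traceback (most recent call last):
  File "<stdin>", line 4, in <module>
    return _nx.concatenate(arrs, 1, dtype=dtype, casting=casting)
           ~~~~~~~~~~~~~~~^^^^^^^^^^^^^^^^^^^^^^^^^^^^^^^^^^^^^^^
ValueError: all the input array dimensions except for the concatenation axis must match exactly, but along dimension 0, the array at index 0 has size 284 and the array at index 1 has size 283
```

>>> play_rows --pt "-0.0056 -0.0325 -0.002 0 0 0 -0.2" --pt "-0.0056 -0.0325 -0.002 0 0 0 -0.2" --pt "-0.0056 -0.0325 -0.002 0 0 0 -0.2" --pt "-0.0056 -0.0325 -0.002 0 0 0 -0.2" --pt "-0.0056 -0.0325 -0.002 0 0 0 -0.2" --pt "-0.0056 -0.0325 -0.002 0 0 0 -0.2" --pt "-0.0056 -0.0325 -0.002 0 0 0 -0.2" --pt "-0.0056 -0.0325 -0.002 0 0 0 -0.2" --pt "-0.0056 -0.0325 -0.002 0 0 0 -0.2" --pt "-0.0056 -0.0325 -0.002 0 0 0 -0.2" --pt "-0.0056 -0.0325 -0.002 0 0 0 -0.2" --pt "-0.0056 -0.0325 -0.002 0 0 0 -0.2" --pt "-0.0056 -0.0325 -0.002 0 0 0 -0.2" --pt "-0.0056 -0.0325 -0.002 0 0 0 -0.2" --pt "-0.0056 -0.0325 -0.002 0 0 0 -0.2" --pt "-0.0056 -0.0325 -0.002 0 0 0 -0.2" --pt "-0.0056 -0.0325 -0.002 0 0 0 -0.2" --pt "-0.0056 -0.0325 -0.002 0 0 0 -0.2" --pt "-0.0056 -0.0325 -0.002 0 0 0 -0.2" --pt "-0.0056 -0.0325 -0.002 0 0 0 -0.2"

```text
time_s: 27.5
ee_pos: [0.4981, -0.3016, 0.3107]
eef_rot: [3.14, -0.002, 3.097]
force: [0.7, 1.1, 0.5]
grip_width: 0.0564
grip_force: 0.0
```

>>> play_rows --pt "0 0 0 0 0 0 -0.2" --pt "0 0 0 0 0 0 -0.2"

```text
time_s: 27.67
ee_pos: [0.498, -0.3011, 0.31]
eef_rot: [3.14, -0.003, 3.096]
force: [1.1, -0.9, 0.3]
grip_width: 0.0563
grip_force: 0.0
```

```bash
python3 - <<'E'
from h import *
o=ctrl.get_obs();print(o['ee_pos'],o['eef_rot'],o['qpos'])
m=ctrl.camera_model('wrist');np.save('m8.npy',m,allow_pickle=True);im=ctrl.camera('wrist');im2=ctrl.camera('scene');im3=ctrl.camera('side')
cv2.imwrite('pics/w8.png',im)
top=np.hstack([cv2.resize(im2[180:280,380:480],(180,180)),cv2.resize(im3[290:390,220:380],(288,180)),np.zeros((180,92,3),np.uint8)])
cv2.imwrite('pics/v8.png',np.vstack([im,top]))
E
```

```text
[ 0.49798962 -0.30109283  0.31003805] [ 3.13992612e+00 -2.57561926e-03  3.09615555e+00] [-6.06760695e-01  3.22144285e-01  1.25313751e+00  3.97923881e-05
  1.56937836e+00 -2.13211789e+00]
```

View pics/v8.png

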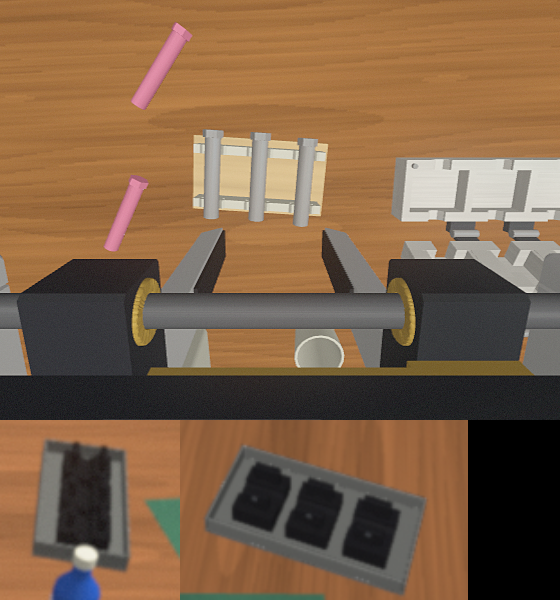

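All three castings stand in a row in the tray, ears up. The rods, head to tail, run (213,131)-(211,218), (260,134)-(257,221) and (307,140)-(302,226). The pink ones at (160,65) and (126,213) are ignored.

```bash
python3 - <<'E'
from h import *
m=np.load('m8.npy',allow_pickle=True).item()
im=cv2.imread('pics/w8.png');g=cv2.cvtColor(im,cv2.COLOR_BGR2HSV)
for h,t in(((213,131),(211,218)),((260,134),(257,221)),((307,140),(302,226))):
    A,B=onz(m,*h,.05),onz(m,*t,.045);d=(B-A)[:2];L=np.hypot(*d);u=d/L
    # shank centre across at mid
    print(A.round(4),B.round(4),'L',L.round(4),'yaw',np.arctan2(u[1],u[0]).round(3))
    # column midline at rows
    c=[]
    for r in range(150,196,5):
        xs=[x for x in range(int(h[0])-22,int(h[0])+18) if g[r,x,1]<35 and 90<g[r,x,2]<215]
        if xs:c.append((r,np.mean([xs[0],xs[-1]])))
    if not c: continue
    q=np.polyfit(*zip(*c),1);P=onz(m,np.polyval(q,140),140,.045);Q=onz(m,np.polyval(q,210),210,.045)
    print('  mid',[ (r,round(x,1)) for r,x in c][::4],P.round(4),Q.round(4),np.arctan2(*(Q-P)[[1,0]]).round(3))
E
```

```text
[ 0.4322 -0.3779  0.05  ] [ 0.5527 -0.3922  0.045 ] L 0.1213 yaw -0.118
  mid [(150, np.float64(212.5)), (170, np.float64(212.0)), (190, np.float64(211.5))] [ 0.444  -0.3794  0.045 ] [ 0.5408 -0.3936  0.045 ] -0.146
[ 0.4389 -0.3159  0.05  ] [ 0.5601 -0.327   0.045 ] L 0.1217 yaw -0.091
  mid [(150, np.float64(258.5)), (170, np.float64(258.0)), (190, np.float64(257.0))] [ 0.4469 -0.317   0.045 ] [ 0.5438 -0.3277  0.045 ] -0.11
[ 0.4495 -0.2537  0.05  ] [ 0.5704 -0.263   0.045 ] L 0.1213 yaw -0.076
  mid [(150, np.float64(300.5)), (170, np.float64(304.0)), (190, np.float64(303.0))] [ 0.4496 -0.256   0.045 ] [ 0.5469 -0.2612  0.045 ] -0.054
```

>>> play_rows --pt "0 0 0 0 0 3.4 -0.2" --pt "-0.0043 0.0211 0 0 0 0 -0.2" --pt "-0.0043 0.0211 0 0 0 0 -0.2" --pt "0 0 0.028 0 0 0 -0.2" --pt "0 0 0.028 0 0 0 -0.2" --pt "0 0 0.028 0 0 0 -0.2" --pt "0 0 0.028 0 0 0 -0.2" --pt "0 0 0.028 0 0 0 -0.2" --pt "0 0 0.028 0 0 0 -0.2" --pt "0 0 0.028 0 0 0 -0.2" --pt "0 0 0.028 0 0 0 -0.2" --pt "0 0 0 0 0 0 -0.2" --pt "0 0 0 0 0 0 -0.2"

```text
time_s: 28.9
ee_pos: [0.511, -0.258, 0.0879]
eef_rot: [3.141, -0.002, 3.041]
force: [0.9, 0.2, 0.7]
grip_width: 0.0565
grip_force: 0.0
```

>>> play_rows --pt "0 -0.002 0.025 0 0 0 -0.2" --pt "0 0 0.02 0 0 0 -0.2" --pt "0 0 0.01 0 0 0 -0.2" --pt "0 0 0.006 0 0 0 -0.2" --pt "0 0 0 0 0 0 -0.2" --pt "0 0 0 0 0 0 1" --pt "0 0 0 0 0 0 1" --pt "0 0 0 0 0 0 1" --pt "0 0 0 0 0 0 1" --pt "0 0 0 0 0 0 1" --pt "0 0 0 0 0 0 1" --force 45

```text
time_s: 29.82
ee_pos: [0.5114, -0.2594, 0.0273]
eef_rot: [3.138, -0.0, 3.04]
force: [0.1, 9.1, 7.1]
grip_width: 0.0213
grip_force: 45.0
```

>>> play_rows --pt "0 0 -0.006 0 0 0 1" --pt "0 0 -0.012 0 0 0 1" --pt "0 0 -0.025 0 0 0 1" --pt "0 0 -0.03 0 0 0 1" --pt "0 0 -0.03 0 0 0 1" --pt "0 0 -0.03 0 0 0 1" --pt "0 0 0 0 0 0 1" --pt "0 0 0 0 0 0 1"

```text
time_s: 30.48
ee_pos: [0.5115, -0.2615, 0.1617]
eef_rot: [-3.14, 0.003, 3.04]
force: [-0.6, 0.7, -4.1]
grip_width: 0.0209
grip_force: 45.0
```

>>> play_rows --pt "0 0 0 0 0 -3.4 1" --pt "-0.0005 0.0305 0 0 0 0 1" --pt "-0.0005 0.0305 0 0 0 0 1" --pt "-0.0005 0.0305 0 0 0 0 1" --pt "-0.0005 0.0305 0 0 0 0 1" --pt "-0.0005 0.0305 0 0 0 0 1" --pt "-0.0005 0.0305 0 0 0 0 1" --pt "-0.0005 0.0305 0 0 0 0 1" --pt "-0.0005 0.0305 0 0 0 0 1" --pt "-0.0005 0.0305 0 0 0 0 1" --pt "-0.0005 0.0305 0 0 0 0 1" --pt "-0.0005 0.0305 0 0 0 0 1" --pt "-0.0005 0.0305 0 0 0 0 1" --pt "0 0 0 0 0 0 1" --pt "0 0 0 0 0 0 1"

```text
time_s: 31.73
ee_pos: [0.5315, 0.1054, 0.1584]
eef_rot: [-3.141, -0.003, 3.102]
force: [-0.3, 0.2, -3.2]
grip_width: 0.021
grip_force: 45.0
```

```bash
python3 - <<'E'
from h import *
o=ctrl.get_obs();print(o['ee_pos'],o['eef_rot'],o['grip_width'])
m=ctrl.camera_model('wrist');np.save('m9.npy',m,allow_pickle=True);im=ctrl.camera('wrist')
cv2.imwrite('pics/w9.png',im)
E
```

```text
[0.5315226  0.10540287 0.15835136] [-3.14098683e+00 -2.64748034e-03  3.10218920e+00] 0.02101135006871187
```

View pics/w9.png

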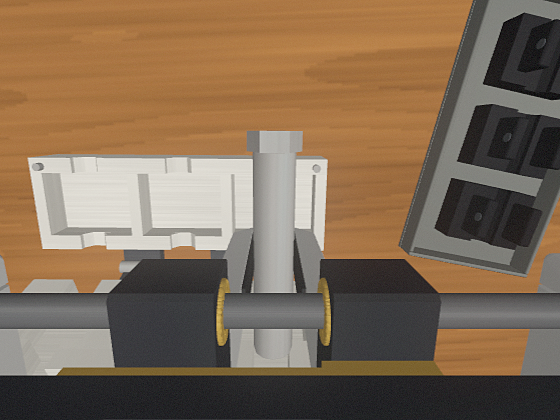

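The rod is held level, head towards the robot. The front wall notches are near cols 72–97 and 166–190 at row 157. I'll extract their edges numerically.

```bash
python3 - <<'E'
from h import *
m=np.load('m9.npy',allow_pickle=True).item()
im=cv2.imread('pics/w9.png');g=cv2.cvtColor(im,cv2.COLOR_BGR2HSV)
v=g[...,2].astype(int)
print('row162',[(c,v[162,c],) for c in range(64,108,2)]);print([(c,v[162,c]) for c in range(158,200,2)])
print('row244',[(c,v[244,c]) for c in range(74,114,2)]);print([(c,v[244,c]) for c in range(164,206,2)])
w=((g[...,1]<60)&(v>150))
for r in(165,175,200,230): xs=np.where(w[r,20:335])[0]+20;print(r,xs[0],xs[-1],onz(m,xs[0],r,.042).round(4),onz(m,xs[-1],r,.042).round(4))
for p in((38,167),(317,169)):print(onz(m,*p,.042).round(4))
c=w[:,110:150].argmax(0);print(c[::8], onz(m,130,c[20],.042).round(4))
E
```

```text
row162 [(64, np.int64(216)), (66, np.int64(216)), (68, np.int64(218)), (70, np.int64(186)), (72, np.int64(165)), (74, np.int64(222)), (76, np.int64(214)), (78, np.int64(214)), (80, np.int64(215)), (82, np.int64(217)), (84, np.int64(220)), (86, np.int64(224)), (88, np.int64(224)), (90, np.int64(223)), (92, np.int64(223)), (94, np.int64(225)), (96, np.int64(192)), (98, np.int64(220)), (100, np.int64(218)), (102, np.int64(218)), (104, np.int64(219)), (106, np.int64(219))]
[(158, np.int64(218)), (160, np.int64(220)), (162, np.int64(218)), (164, np.int64(212)), (166, np.int64(187)), (168, np.int64(213)), (170, np.int64(212)), (172, np.int64(215)), (174, np.int64(216)), (176, np.int64(219)), (178, np.int64(220)), (180, np.int64(219)), (182, np.int64(218)), (184, np.int64(220)), (186, np.int64(214)), (188, np.int64(169)), (190, np.int64(180)), (192, np.int64(225)), (194, np.int64(221)), (196, np.int64(222)), (198, np.int64(221))]
row244 [(74, np.int64(217)), (76, np.int64(218)), (78, np.int64(215)), (80, np.int64(217)), (82, np.int64(165)), (84, np.int64(194)), (86, np.int64(214)), (88, np.
[... 371 characters left out ...]
nt64(203)), (174, np.int64(210)), (176, np.int64(209)), (178, np.int64(215)), (180, np.int64(216)), (182, np.int64(217)), (184, np.int64(217)), (186, np.int64(217)), (188, np.int64(218)), (190, np.int64(218)), (192, np.int64(165)), (194, np.int64(179)), (196, np.int64(224)), (198, np.int64(219)), (200, np.int64(221)), (202, np.int64(221)), (204, np.int64(218))]
165 29 326 [ 0.4899 -0.1168  0.042 ] [0.5004 0.1545 0.042 ]
175 30 326 [ 0.499  -0.1178  0.042 ] [0.5096 0.1545 0.042 ]
200 35 325 [ 0.5226 -0.118   0.042 ] [0.5331 0.1535 0.042 ]
230 39 324 [ 0.552  -0.1202  0.042 ] [0.5625 0.1524 0.042 ]
[ 0.492  -0.1089  0.042 ]
[0.5037 0.1462 0.042 ]
[158 158 158 158 156] [ 0.4871 -0.0236  0.042 ]
```

```bash
python3 - <<'E'
from h import *
m=np.load('m9.npy',allow_pickle=True).item()
p=np.array([.5315,.1054]);t=np.array([-.9992,.0394])
for z in(.177,.189):
    P=onz(m,275,131,z);print(P.round(4),'tool x of head end',((P[:2]-p)@t).round(4))
P=onz(m,275,200,.177);print(P.round(4))
E
```

```text
[0.4673 0.1085 0.177 ] tool x of head end 0.0643
[0.4672 0.1084 0.189 ] tool x of head end 0.0644
[0.5016 0.1072 0.177 ]
```

>>> play_rows --pt "-0.0026 -0.0018 0 0 0 0 1" --pt "0 0 0.03 0 0 0 1" --pt "0 0 0.03 0 0 0 1" --pt "0 0 0.03 0 0 0 1" --pt "0 0 0.02 0 0 0 1" --pt "0 0 0.01 0 0 0 1" --pt "0 0 0.004 0 0 0 1" --pt "0 0 0 0 0 0 1" --pt "0 0 0 0 0 0 1"

```text
time_s: 32.53
ee_pos: [0.5356, 0.1022, 0.0371]
eef_rot: [3.141, 0.002, 3.099]
force: [0.6, 0.9, -3.4]
grip_width: 0.0212
grip_force: 45.0
```

>>> play_rows --pt "0.0014 0.0013 0.003 0 0 0 1" --pt "0 0 0.003 0 0 0 1" --pt "0 0 0.003 0 0 0 1" --pt "0 0 0.003 0 0 0 1" --pt "0 0 0 0 0 0 1" --pt "0 0 0 0 0 0 1"

```text
time_s: 33.03
ee_pos: [0.534, 0.104, 0.0261]
eef_rot: [3.141, 0.001, 3.1]
force: [-12.9, -2.2, 24.6]
grip_width: 0.021
grip_force: 45.0
```

>>> play_rows --pt "0 0 0 0 0 0 0.5" --pt "0 0 0 0 0 0 0.23" --pt "0 0 0 0 0 0 0.23" --pt "0 0 0 0 0 0 0.23" --pt "0 0 -0.01 0 0 0 0.23" --pt "0 0 -0.02 0 0 0 0.23" --pt "0 0 -0.03 0 0 0 0.23" --pt "0 0 -0.03 0 0 0 0.23" --pt "0 0 -0.03 0 0 0 0.23" --pt "0 0 -0.03 0 0 0 0.23" --pt "0 0 0 0 0 0 0.23" --pt "0 0 0 0 0 0 0.23"

```text
time_s: 34.03
ee_pos: [0.5341, 0.1039, 0.1759]
eef_rot: [3.141, 0.003, 3.1]
force: [-0.3, 0.2, -0.3]
grip_width: 0.0362
grip_force: 0.0
```

```bash
python3 - <<'E'
from h import *
print(pose()[0]);m=ctrl.camera_model('wrist');np.save('m10.npy',m,allow_pickle=True);im=ctrl.camera('wrist')
cv2.imwrite('pics/w10f.png',im);im3=ctrl.camera('side')
a=cv2.resize(im[100:260,100:400],(600,320));b=cv2.resize(im3[190:310,230:350],(260,260));b=cv2.copyMakeBorder(b,0,0,0,340,0)
cv2.imwrite('pics/w10.png',np.vstack([a,b]))
E
```

```text
[0.53407484 0.10390875 0.17588543]
```

View pics/w10.png

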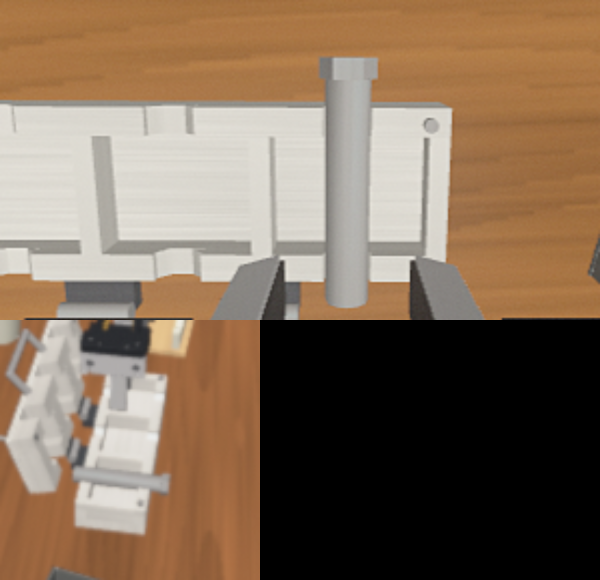

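The rod lies along the seat over cavity 3: head at (274,129) and tail at (274,252) in the full picture, mould edges at rows 152 and 240. I'll check the axial centring.

```bash
python3 - <<'E'
from h import *
m=np.load('m10.npy',allow_pickle=True).item()
im=cv2.imread('pics/w10f.png');v=cv2.cvtColor(im,cv2.COLOR_BGR2HSV)
print(onz(m,274,129,.052),onz(m,273.5,252,.042),'mould',onz(m,274,152,.042),onz(m,274,240,.042))
for r in(145,160,175,190,205,220,235,248):
    print(r,[c for c in range(250,300) if v[r,c,2]<150 and v[r,c,1]<60][:30:4])
E
```

```text
[0.46986721 0.10702297 0.052     ] [0.59343613 0.10151252 0.042     ] mould [0.49140558 0.10617523 0.042     ] [0.58039748 0.10255845 0.042     ]
145 [263, 267]
160 [263]
175 [263]
190 [263]
205 [263]
220 [263]
235 [263, 283]
248 [263]
```

Rod 1 is centred within 1 mm. Next is rod B.

>>> play_rows --pt "0 0 0 0 0 3.4 -0.2" --pt "-0.0007 -0.0307 0 0 0 0 -0.2" --pt "-0.0007 -0.0307 0 0 0 0 -0.2" --pt "-0.0007 -0.0307 0 0 0 0 -0.2" --pt "-0.0007 -0.0307 0 0 0 0 -0.2" --pt "-0.0007 -0.0307 0 0 0 0 -0.2" --pt "-0.0007 -0.0307 0 0 0 0 -0.2" --pt "-0.0007 -0.0307 0 0 0 0 -0.2" --pt "-0.0007 -0.0307 0 0 0 0 -0.2" --pt "-0.0007 -0.0307 0 0 0 0 -0.2" --pt "-0.0007 -0.0307 0 0 0 0 -0.2" --pt "-0.0007 -0.0307 0 0 0 0 -0.2" --pt "-0.0007 -0.0307 0 0 0 0 -0.2" --pt "-0.0007 -0.0307 0 0 0 0 -0.2" --pt "-0.0007 -0.0307 0 0 0 0 -0.2" --pt "0 0 0.03 0 0 0 -0.2" --pt "0 0 0.03 0 0 0 -0.2" --pt "0 0 0.02 0 0 0 -0.2" --pt "0 0 0 0 0 0 -0.2" --pt "0 0 0 0 0 0 -0.2"

```text
time_s: 35.8
ee_pos: [0.4994, -0.3243, 0.0928]
eef_rot: [3.14, -0.003, 3.041]
force: [1.0, 0.4, -0.0]
grip_width: 0.0566
grip_force: 0.0
```

>>> play_rows --pt "-0.001 0 0.025 0 0 0 -0.2" --pt "0 0 0.02 0 0 0 -0.2" --pt "0 0 0.014 0 0 0 -0.2" --pt "0 0 0.006 0 0 0 -0.2" --pt "0 0 0 0 0 0 -0.2" --pt "0 0 0 0 0 0 1" --pt "0 0 0 0 0 0 1" --pt "0 0 0 0 0 0 1" --pt "0 0 0 0 0 0 1" --pt "0 0 0 0 0 0 1" --pt "0 0 0 0 0 0 1"

```text
time_s: 36.72
ee_pos: [0.5013, -0.3227, 0.0294]
eef_rot: [3.137, -0.0, 3.04]
force: [0.3, 11.2, 9.3]
grip_width: 0.0212
grip_force: 45.0
```

>>> play_rows --pt "0 0 -0.006 0 0 0 1" --pt "0 0 -0.012 0 0 0 1" --pt "0 0 -0.025 0 0 0 1" --pt "0 0 -0.03 0 0 0 1" --pt "0 0 -0.03 0 0 0 1" --pt "0 0 -0.03 0 0 0 1" --pt "0 0 0 0 0 0 1" --pt "0 0 0 0 0 0 1"

```text
time_s: 37.38
ee_pos: [0.5013, -0.3254, 0.164]
eef_rot: [-3.14, 0.003, 3.04]
force: [-0.5, -0.1, -3.0]
grip_width: 0.0212
grip_force: 45.0
```

>>> play_rows --pt "0 0 0 0 0 -3.4 1" --pt "-0.0014 0.0312 0 0 0 0 1" --pt "-0.0014 0.0312 0 0 0 0 1" --pt "-0.0014 0.0312 0 0 0 0 1" --pt "-0.0014 0.0312 0 0 0 0 1" --pt "-0.0014 0.0312 0 0 0 0 1" --pt "-0.0014 0.0312 0 0 0 0 1" --pt "-0.0014 0.0312 0 0 0 0 1" --pt "-0.0014 0.0312 0 0 0 0 1" --pt "-0.0014 0.0312 0 0 0 0 1" --pt "-0.0014 0.0312 0 0 0 0 1" --pt "-0.0014 0.0312 0 0 0 0 1" --pt "0 0 0.03 0 0 0 1" --pt "0 0 0.03 0 0 0 1" --pt "0 0 0.03 0 0 0 1" --pt "0 0 0.02 0 0 0 1" --pt "0 0 0.008 0 0 0 1" --pt "0 0 0 0 0 0 1" --pt "0 0 0 0 0 0 1" --pt "0 0 0 0 0 0 1"

```text
time_s: 39.05
ee_pos: [0.5313, 0.0173, 0.0452]
eef_rot: [-3.142, 0.002, 3.1]
force: [-0.3, 0.8, -2.2]
grip_width: 0.0208
grip_force: 45.0
```

>>> play_rows --pt "0.001 0 0.005 0 0 0 1" --pt "0 0 0.005 0 0 0 1" --pt "0 0 0.003 0 0 0 1" --pt "0 0 0.003 0 0 0 1" --pt "0 0 0 0 0 0 1" --pt "0 0 0 0 0 0 1"

```text
time_s: 39.55
ee_pos: [0.5298, 0.0174, 0.0284]
eef_rot: [-3.142, 0.001, 3.1]
force: [-3.1, 0.4, 4.4]
grip_width: 0.0209
grip_force: 45.0
```

>>> play_rows --pt "0 0 0 0 0 0 0.5" --pt "0 0 0 0 0 0 0.23" --pt "0 0 0 0 0 0 0.23" --pt "0 0 0 0 0 0 0.23" --pt "0 0 -0.01 0 0 0 0.23" --pt "0 0 -0.02 0 0 0 0.23" --pt "0 0 -0.03 0 0 0 0.23" --pt "0 0 -0.03 0 0 0 0.23" --pt "0 0 -0.03 0 0 0 0.23" --pt "0 0 -0.03 0 0 0 0.23" --pt "0 0 0 0 0 0 0.23" --pt "0 0 0 0 0 0 0.23"

```text
time_s: 40.55
ee_pos: [0.5302, 0.0174, 0.1799]
eef_rot: [-3.142, 0.004, 3.1]
force: [0.6, -0.0, -0.9]
grip_width: 0.0362
grip_force: 0.0
```

```bash
python3 - <<'E'
from h import *
print(pose()[0]);m=ctrl.camera_model('wrist');np.save('m11.npy',m,allow_pickle=True);im=ctrl.camera('wrist')
cv2.imwrite('pics/w11f.png',im)
v=cv2.cvtColor(im,cv2.COLOR_BGR2HSV)
for y in(.0175,.1034):
  u,_=proj(m,[.536,y,.042]);u=int(u)
  for c in(u-6,u+2):
    col=v[100:280,c];w=np.where(col[:,1]<60)[0]+100;print(c,w[0],w[-1],onz(m,c,float(w[0]),.052).round(4),onz(m,c,float(w[w<265][-1]),.042).round(4))
E
```

```text
[0.53017127 0.01742152 0.1799113 ]
267 128 250 [0.4648 0.014  0.052 ] [0.5887 0.0082 0.042 ]
275 128 251 [0.4651 0.0214 0.052 ] [0.5901 0.0165 0.042 ]
353 129 277 [0.469  0.0935 0.052 ] [0.6081 0.0981 0.042 ]
361 129 279 [0.4693 0.1009 0.052 ] [0.6084 0.1065 0.042 ]
```

>>> play_rows --pt "0 0 0 0 0 3.4 -0.2" --pt "-0.0004 -0.0311 0 0 0 0 -0.2" --pt "-0.0004 -0.0311 0 0 0 0 -0.2" --pt "-0.0004 -0.0311 0 0 0 0 -0.2" --pt "-0.0004 -0.0311 0 0 0 0 -0.2" --pt "-0.0004 -0.0311 0 0 0 0 -0.2" --pt "-0.0004 -0.0311 0 0 0 0 -0.2" --pt "-0.0004 -0.0311 0 0 0 0 -0.2" --pt "-0.0004 -0.0311 0 0 0 0 -0.2" --pt "-0.0004 -0.0311 0 0 0 0 -0.2" --pt "-0.0004 -0.0311 0 0 0 0 -0.2" --pt "-0.0004 -0.0311 0 0 0 0 -0.2" --pt "-0.0004 -0.0311 0 0 0 0 -0.2" --pt "-0.0004 -0.0311 0 0 0 0 -0.2" --pt "0 0 0.03 0 0 0 -0.2" --pt "0 0 0.03 0 0 0 -0.2" --pt "0 0 0.025 0 0 0 -0.2" --pt "0 0 0 0 0 0 -0.2" --pt "0 0 0 0 0 0 -0.2"

```text
time_s: 42.18
ee_pos: [0.4934, -0.3848, 0.0916]
eef_rot: [3.139, -0.003, 3.041]
force: [0.2, 0.4, 1.2]
grip_width: 0.0567
grip_force: 0.0
```

>>> play_rows --pt "-0.0005 0 0.025 0 0 0 -0.2" --pt "0 0 0.02 0 0 0 -0.2" --pt "0 0 0.014 0 0 0 -0.2" --pt "0 0 0.005 0 0 0 -0.2" --pt "0 0 0 0 0 0 -0.2" --pt "0 0 0 0 0 0 1" --pt "0 0 0 0 0 0 1" --pt "0 0 0 0 0 0 1" --pt "0 0 0 0 0 0 1" --pt "0 0 0 0 0 0 1" --pt "0 0 0 0 0 0 1"

```text
time_s: 43.1
ee_pos: [0.4946, -0.3861, 0.0295]
eef_rot: [-3.14, 0.001, 3.041]
force: [-1.1, 0.9, 0.0]
grip_width: 0.0212
grip_force: 45.0
```

>>> play_rows --pt "0 0 -0.006 0 0 0 1" --pt "0 0 -0.012 0 0 0 1" --pt "0 0 -0.025 0 0 0 1" --pt "0 0 -0.03 0 0 0 1" --pt "0 0 -0.03 0 0 0 1" --pt "0 0 -0.03 0 0 0 1" --pt "0 0 0 0 0 0 1" --pt "0 0 0 0 0 0 1"

```text
time_s: 43.77
ee_pos: [0.4949, -0.3855, 0.1639]
eef_rot: [-3.14, 0.003, 3.041]
force: [-0.1, 0.7, -4.1]
grip_width: 0.0207
grip_force: 45.0
```

>>> play_rows --pt "0 0 0 0 0 -3.4 1" --pt "-0.0019 0.0318 0 0 0 0 1" --pt "-0.0019 0.0318 0 0 0 0 1" --pt "-0.0019 0.0318 0 0 0 0 1" --pt "-0.0019 0.0318 0 0 0 0 1" --pt "-0.0019 0.0318 0 0 0 0 1" --pt "-0.0019 0.0318 0 0 0 0 1" --pt "-0.0019 0.0318 0 0 0 0 1" --pt "-0.0019 0.0318 0 0 0 0 1" --pt "-0.0019 0.0318 0 0 0 0 1" --pt "-0.0019 0.0318 0 0 0 0 1" --pt "0 0 0.03 0 0 0 1" --pt "0 0 0.03 0 0 0 1" --pt "0 0 0.03 0 0 0 1" --pt "0 0 0.02 0 0 0 1" --pt "0 0 0.008 0 0 0 1" --pt "0 0 0 0 0 0 1" --pt "0 0 0 0 0 0 1" --pt "0 0 0 0 0 0 1"

```text
time_s: 45.35
ee_pos: [0.5274, -0.0686, 0.0452]
eef_rot: [-3.141, 0.002, 3.1]
force: [0.5, 0.8, -2.7]
grip_width: 0.0212
grip_force: 45.0
```

>>> play_rows --pt "0.001 0 0.005 0 0 0 1" --pt "0 0 0.005 0 0 0 1" --pt "0 0 0.003 0 0 0 1" --pt "0 0 0.003 0 0 0 1" --pt "0 0 0 0 0 0 1" --pt "0 0 0 0 0 0 1"

```text
time_s: 45.85
ee_pos: [0.5259, -0.0685, 0.0284]
eef_rot: [-3.142, 0.0, 3.1]
force: [-3.0, 0.3, 4.3]
grip_width: 0.0209
grip_force: 45.0
```

>>> play_rows --pt "0 0 0 0 0 0 0.5" --pt "0 0 0 0 0 0 0.23" --pt "0 0 0 0 0 0 0.23" --pt "0 0 0 0 0 0 0.23" --pt "0 0 -0.01 0 0 0 0.23" --pt "0 0 -0.02 0 0 0 0.23" --pt "0 0 -0.03 0 0 0 0.23" --pt "0 0 -0.03 0 0 0 0.23" --pt "0 0 -0.03 0 0 0 0.23" --pt "0 0 -0.03 0 0 0 0.23" --pt "0 0.0281 -0.03 0 0 0 0.23" --pt "0 0.0281 -0.03 0 0 0 0.23" --pt "0 0.0281 -0.03 0 0 0 0.23" --pt "0 0 0 0 0 0 0.23" --pt "0 0 0 0 0 0 0.23"

```text
time_s: 47.1
ee_pos: [0.5295, 0.0169, 0.27]
eef_rot: [-3.142, 0.003, 3.102]
force: [-1.0, -0.3, -0.2]
grip_width: 0.0359
grip_force: 0.0
```

```bash
python3 - <<'E'
from h import *
o=ctrl.get_obs();print(o['ee_pos'],o['eef_rot']);m=ctrl.camera_model('wrist');np.save('m12.npy',m,allow_pickle=True);im=ctrl.camera('wrist')
cv2.imwrite('pics/w12f.png',im)
im3=ctrl.camera('side');im2=ctrl.camera('scene')
a=cv2.resize(im[90:270,120:500],(760,360));b=cv2.resize(im3[190:310,230:330],(200,240));d=cv2.resize(im2[180:290,240:480],(523,240));b=cv2.copyMakeBorder(np.hstack([b,d]),0,0,0,37,0)
cv2.imwrite('pics/w12.png',np.vstack([a,b]))
E
```

```text
[0.52951217 0.01686808 0.26999643] [-3.14156795  0.00341004  3.10201739]
```

View pics/w12.png

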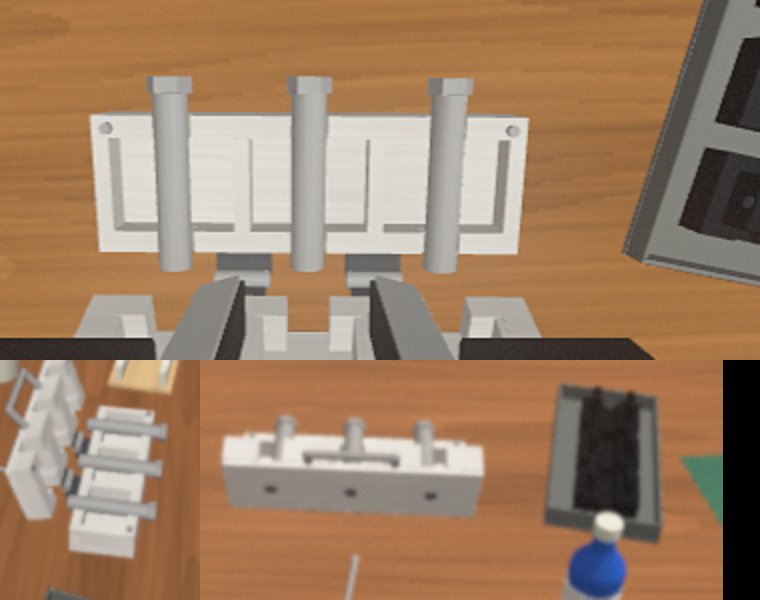

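All three rods lie level across the cavities, heads at the front (heads ~row 77, tails ~row 270 in the crop), and the castings are fine in the tray. Next I'll regrip the handle.

>>> play_rows --pt "0 0 -0.01 0 0 6.92 0.5" --pt "0 0 -0.01 0 0 6.92 0.5" --pt "0 0 -0.01 0 0 6.92 0.5" --pt "0 0 0 0 0 6.92 0.5" --pt "0 0 0 0 0 6.92 0.5" --pt "0 0 0 0 0 6.92 0.5" --pt "0 0 0 0 0 6.92 0.5" --pt "0 0 0 0 0 6.92 0.5" --pt "0 0 0 0 0 6.92 0.5" --pt "0 0 0 0 0 6.92 0.5" --pt "0 0 0 0 0 6.92 0.5" --pt "0 0 0 0 0 6.92 0.5" --pt "0 0 0 0 0 6.92 0.5" --pt "0 0.0287 0 0 0 0 0.5" --pt "0 0.0287 0 0 0 0 0.5" --pt "0 0.0287 0 0 0 0 0.5" --pt "0 0.0287 0 0 0 0 0.5" --pt "0 0.0287 0 0 0 0 0.5" --pt "0 0 0 0 0 0 0.5" --pt "0 0 0 0 0 0 0.5"

```text
time_s: 48.92
ee_pos: [0.6729, 0.0089, 0.295]
eef_rot: [-3.137, 0.0, 1.529]
force: [0.8, 0.5, -0.7]
grip_width: 0.0238
grip_force: 0.0
```

>>> play_rows --pt "0 0 0.03 0 0 0 0.5" --pt "0 0 0.03 0 0 0 0.5" --pt "0 0 0.02 0 0 0 0.5" --pt "0 0 0 0 0 0 0.5" --pt "0 0 0 0 0 0 0.5"

```text
time_s: 49.33
ee_pos: [0.6718, 0.0095, 0.2184]
eef_rot: [-3.141, 0.0, 1.529]
force: [-0.1, -0.6, 0.8]
grip_width: 0.0236
grip_force: 0.0
```

>>> play_rows --pt "0.003 0.001 0.02 0 0 0 0.5" --pt "0 0 0.02 0 0 0 0.5" --pt "0 0 0.015 0 0 0 0.5" --pt "0 0 0.01 0 0 0 0.5" --pt "0 0 0.004 0 0 0 0.5" --pt "0 0 0 0 0 0 0.5" --pt "0 0 0 0 0 0 1" --pt "0 0 0 0 0 0 1" --pt "0 0 0 0 0 0 1" --pt "0 0 0 0 0 0 1" --force 40

```text
time_s: 50.17
ee_pos: [0.6745, 0.0128, 0.1504]
eef_rot: [3.139, -0.0, 1.53]
force: [2.8, -1.0, 5.0]
grip_width: 0.0086
grip_force: 40.0
```

```bash
python3 - <<'E'
import numpy as np
L=.1437
ph=np.radians(np.linspace(123.6,16.2,29))
P=np.c_[-L*np.cos(ph),L*np.sin(ph)]
print((np.diff(P,axis=0)*[1,-1]*1000).round(1).tolist())
E
```

```text
[[-8.2, -5.1], [-8.5, -4.5], [-8.8, -3.9], [-9.0, -3.3], [-9.2, -2.7], [-9.4, -2.1], [-9.5, -1.4], [-9.6, -0.8], [-9.6, -0.2], [-9.6, 0.5], [-9.6, 1.1], [-9.5, 1.8], [-9.3, 2.4], [-9.1, 3.0], [-8.9, 3.6], [-8.7, 4.2], [-8.4, 4.8], [-8.0, 5.3], [-7.6, 5.8], [-7.2, 6.3], [-6.8, 6.8], [-6.3, 7.2], [-5.8, 7.7], [-5.3, 8.0], [-4.8, 8.4], [-4.2, 8.7], [-3.6, 8.9], [-3.0, 9.1]]
```

>>> play_rows --pt "0 -0.0082 -0.0051 0 0 0 1" --pt "0 -0.0085 -0.0045 0 0 0 1" --pt "0 -0.0088 -0.0039 0 0 0 1" --pt "0 -0.009 -0.0033 0 0 0 1" --pt "0 -0.0092 -0.0027 0 0 0 1" --pt "0 -0.0094 -0.0021 0 0 0 1" --pt "0 -0.0095 -0.0014 0 0 0 1" --pt "0 -0.0096 -0.0008 0 0 0 1" --pt "0 -0.0096 -0.0002 0 0 0 1" --pt "0 -0.0096 0.0005 0 0 0 1" --pt "0 -0.0096 0.0011 0 0 0 1" --pt "0 -0.0095 0.0018 0 0 0 1" --pt "0 -0.0093 0.0024 0 0 0 1" --pt "0 -0.0091 0.003 0 0 0 1" --pt "0 -0.0089 0.0036 0 0 0 1" --pt "0 -0.0087 0.0042 0 0 0 1" --pt "0 0 0 0 0 0 1"

```text
time_s: 51.58
ee_pos: [0.5264, 0.0194, 0.1568]
eef_rot: [3.141, -0.001, 1.53]
force: [-6.7, 4.2, 3.7]
grip_width: 0.0088
grip_force: 40.0
```

>>> play_rows --pt "0 -0.0084 0.0048 0 0 0 1" --pt "0 -0.008 0.0053 0 0 0 1" --pt "0 -0.0076 0.0058 0 0 0 1" --pt "0 -0.0072 0.0063 0 0 0 1" --pt "0 -0.0068 0.0068 0 0 0 1" --pt "0 -0.0063 0.0072 0 0 0 1" --pt "0 -0.0058 0.0077 0 0 0 1" --pt "0 -0.0053 0.008 0 0 0 1" --pt "0 -0.0048 0.0084 0 0 0 1" --pt "0 -0.0042 0.0087 0 0 0 1" --pt "0 -0.0018 0.0045 0 0 0 1" --pt "0 -0.0018 0.0044 0 0 0 1" --pt "0 -0.0015 0.004 0 0 0 1" --pt "0 0 0 0 0 0 1"

```text
time_s: 52.75
ee_pos: [0.4583, 0.022, 0.074]
eef_rot: [3.14, -0.0, 1.53]
force: [7.0, 4.8, -10.1]
grip_width: 0.0085
grip_force: 40.0
```

>>> play_rows --pt "0 -0.0005 0.003 0 0 0 1" --pt "0 -0.0005 0.003 0 0 0 1" --pt "0 0 0 0 0 0 1"

```text
time_s: 53.0
ee_pos: [0.4572, 0.0219, 0.0693]
eef_rot: [3.141, -0.0, 1.53]
force: [-2.6, 3.1, 15.4]
grip_width: 0.0089
grip_force: 40.0
```

>>> play_rows --pt "0 0 0.003 0 0 0 1" --pt "0 0 0 0 0 0 1"

```text
time_s: 53.17
ee_pos: [0.4572, 0.0217, 0.0672]
eef_rot: [3.141, 0.0, 1.53]
force: [-11.7, 1.3, 29.8]
grip_width: 0.0087
grip_force: 40.0
```

>>> play_rows --pt "0 0 0 0 0 0 0.5" --pt "0 0 0 0 0 0 0.5" --pt "0 0 0 0 0 0 0.5" --pt "0 0 -0.01 0 0 0 0.5" --pt "0 0 -0.02 0 0 0 0.5" --pt "0 0 -0.02 0 0 0 1" --pt "0 0.023 0 0 0 0 1" --pt "0 0.023 0 0 0 0 1" --pt "0 0 0.01 0 0 0 1" --pt "0 0 0.01 0 0 0 1" --pt "0 0 0.005 0 0 0 1" --pt "0 0 0 0 0 0 1" --pt "0 0 0 0 0 0 1"

```text
time_s: 54.25
ee_pos: [0.5022, 0.0199, 0.0902]
eef_rot: [-3.14, 0.0, 1.53]
force: [-0.0, 0.5, 0.7]
grip_width: 0.0004
grip_force: 0.0
```

>>> play_rows --pt "0 0 0.003 0 0 0 1" --pt "0 0 0.003 0 0 0 1" --pt "0 0 0 0 0 0 1"

```text
time_s: 54.5
ee_pos: [0.5026, 0.0199, 0.0841]
eef_rot: [-3.141, 0.0, 1.53]
force: [-0.4, 0.4, -0.1]
grip_width: 0.0005
grip_force: 0.0
```

>>> play_rows --pt "0 0 0.003 0 0 0 1" --pt "0 0 0.002 0 0 0 1" --pt "0 0 0.002 0 0 0 1" --pt "0 0 0 0 0 0 1"

```text
time_s: 54.83
ee_pos: [0.5029, 0.0199, 0.0782]
eef_rot: [3.142, 0.0, 1.53]
force: [-6.2, -0.3, 11.1]
grip_width: 0.0003
grip_force: 5.8
```

>>> play_rows --pt "0 0 0.002 0 0 0 1" --pt "0 0 0 0 0 0 1"

```text
time_s: 55.0
ee_pos: [0.503, 0.0199, 0.078]
eef_rot: [3.141, 0.0, 1.53]
force: [-17.4, 0.5, 37.0]
grip_width: 0.0004
grip_force: 18.4
```

The fingertip meets the lid hard at z = 0.078, which is the shut height. I'll retreat and do a final check.

>>> play_rows --pt "0 0 -0.01 0 0 0 1" --pt "0 0 -0.02 0 0 0 1" --pt "0 0 -0.03 0 0 0 1" --pt "0 -0.02 -0.03 0 0 0 1" --pt "0 -0.02 -0.03 0 0 0 1" --pt "0 -0.02 -0.03 0 0 0 1" --pt "0 -0.02 -0.03 0 0 0 1" --pt "0 0 0 0 0 0 1" --pt "0 0 0 0 0 0 1" --pt "0 0 0 0 0 0 1" --pt "0 0 0 0 0 0 1"

```text
time_s: 55.92
ee_pos: [0.4229, 0.0231, 0.2541]
eef_rot: [-3.139, 0.0, 1.53]
force: [-0.5, 0.6, -0.0]
grip_width: 0.0001
grip_force: 0.0
```

```bash
python3 - <<'E'
from h import *
o=ctrl.get_obs();print(o['ee_pos'],o['force'],o['time_s'])
a=cv2.resize(ctrl.camera('scene')[180:310,120:470],(770,286));b=cv2.resize(ctrl.camera('side')[190:390,220:360],(210,300));w=cv2.resize(ctrl.camera('wrist'),(400,300))
cv2.imwrite('pics/fin.png',np.vstack([a,cv2.copyMakeBorder(np.hstack([b,w]),0,0,0,160,0)]))
E
```

```text
[0.4229492  0.02314906 0.2541226 ] [-0.49229562  0.58806012 -0.01662344] 55.9167
```

View pics/fin.png

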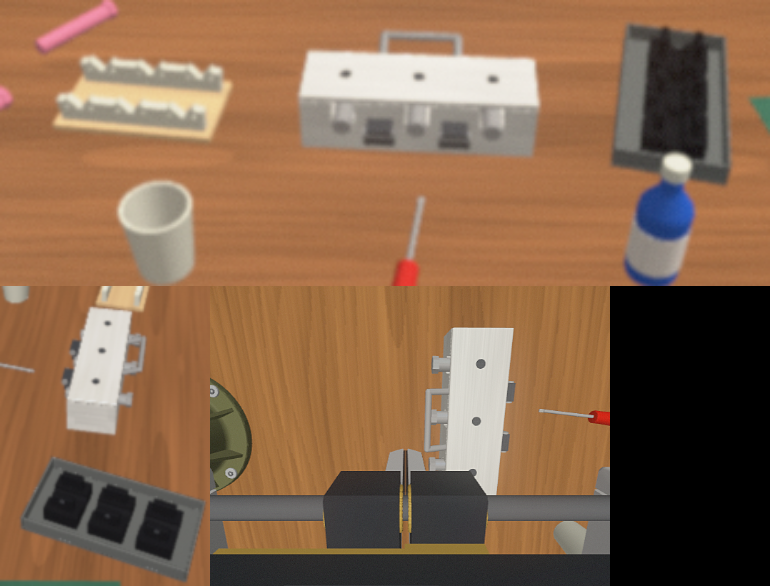

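The lid is shut with the rods' ends showing front and back, the castings stand in a row in the tray, and the bottle, cup and screwdriver are unmoved. Handing in.

```bash
python3 -c "
from station import ctrl
print(ctrl.hand_in())"
```

```text
the job is handed in; nothing more can be done
None
```

The job is handed in at about 56 s; no verdict came back. By my last look, the three castings stand ears up in the tray, the three rods lie centred in their seats with heads at the front, the lid is shut (top at 78 mm), and the bottle, cup and screwdriver look unmoved.

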